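# Take the filament spool off its safety hook

### The job

Take the orange filament spool, in its aluminium hanger, off the safety hook on the post and stand it in the blue tray. Lift the hanger gently until its bow swings the hook's red sprung keeper up - with the bow, not with the gripper, and without forcing the keeper against its stop or straining the hook - then draw it out over the hook's nose so that the keeper snaps shut behind it. Set it down softly with both feet flat on the tray's floor, let go, and leave everything else as it is.

Things in the scene. Friction and masses are not known exactly. Their poses are not given: they have to be found in the camera images.
- stand: fixed black post, 30 mm square, 286 mm tall, on an 80 mm base plate; it carries the hook. Origin: on the table, below the middle of the hook's bowl. -x is the way the nose points and the hanger comes off; the post's centre is 98 mm from the origin along +x, the hook's clamp plate 77 mm. The hook's height differs from start to start: the bow hangs 198 to 237 mm above the table
- below_nose (a point): point on the table below the tip of the hook's nose. The hook is a J of 10 mm steel bar in the stand's x-z plane, mouth up, bowl 24 mm wide inside; the nose's tip is 10 mm square, flat on top. The bow lies on a rubber saddle on a screw in the bowl, set high or low, so the rise that brings it over the tip is not known beforehand (11 to 25 mm): feel for it. Over 16 N strains the hook
- below_hinge (a point): point on the table below the keeper's hinge, which is on the shank on the post side of the bowl, 26 mm above the bow's seat at the saddle's middle setting. The keeper is a red blade, 14 mm wide, 2.6 mm thick, from the hinge down onto the top of the nose, ending in an upturned lip 30 mm along -x from the stand's origin. The shank bends back to the post at the hinge's height
- keeper (a joint): 0 = shut on the nose, 0.31 rad = raised to its hard stop; opens upward only, sprung shut. Pushed up by the bow held near the nose's inner side it gives at about 3 N, the bow being then about 5.5 mm too low to clear the nose; clear of it (keeper about 0.23) it presses back with 4 to 7 N; 2.5 mm higher is the stop and the force climbs steeply. Over 12 N bends it
- hanger_mid (a point): middle of the spool hanger, 80 mm above its feet: two upright aluminium cheeks (22 mm wide in x, 4 mm thick, 50 mm over their outer faces in y) with an orange spool (diameter 100 mm, width 38 mm) fixed between them. Loose, 250 to 510 g (filament left unknown). x along the feet, z up to the bow. Grip from above across y, 15 to 25 mm below the bow, a finger outside each cheek, astride the hook
- hanger_bow (a point): centre of the bow, an 8 mm round steel bar joining the cheeks' tops across the hook, 166 mm above the feet and 86 mm above the hanger's middle; the cheeks end level with it; the spool's top is 56 mm below it and reaches 50 mm either way along x: draw the hanger well clear before raising it. At the start it lies in the hook's bowl under the keeper, the hanger's x axis within 0.1 rad of the stand's
- hanger_base (a point): middle of the undersides of the hanger's two feet, each 100 mm long (x), 52 mm over both (y); the hanger stands on them
- tray: blue tray fixed on the table: 140 mm (x) by 104 mm (y) outside, walls 5 mm thick and 14 mm high, floor 5 mm thick. Origin: centre of its underside, on the table. The hanger's feet go along the tray's x axis (either way round), with 15 mm to spare at each end and 21 mm at each side
- glue: white glue jar with yellow cap, loose, 32 mm diameter, 95 mm tall, origin at the centre of its underside; leave it alone
- scraper: bed scraper, loose, 170 mm long, lying flat on the table; leave it alone
- spare_center (a point): green spare spool, loose, 100 mm diameter, 38 mm high, lying flat; its centre; leave it alone
- pot: grey plastic cup, loose, 64 mm diameter, 75 mm tall, origin at the centre of its underside; leave it alone

How it is judged:
By the outcome, as a careful person would: the job done as asked, in the order asked, and still so for the second after the job is handed in, with the robot touching nothing.
It also fails if it takes over 64 s, if anything falls off the work surface, if the arm or the gripper's body presses on something with over 40 N, if the wrist force passes 120 N, or if a joint passes its speed limit or range.

### The arm

A 6-joint arm with a two-finger parallel gripper is mounted at the origin on the work surface. World frame = base frame: x ahead of the robot, y to its left, z up, the work surface at z = 0. Lengths are in mm, angles in rad, forces in N, time in s.
With the tool pointing down it reaches from about 350 to 875 mm from the base axis. Payload 4.2 kg.
Tool frame: the origin (TCP) lies midway between the tips of the shut fingers; the grasp point (between the pads) lies 19 mm behind it; z points along the fingers, y is the direction in which the jaws open and shut (so a half turn about z gives the same grasp; the last joint's range is limited). The gripper opens to 85 mm and grips with 20 to 120 N. Pads are 22 mm wide; open, the fingers measure 114 mm over their backs; the gripper's body (76 mm by 85 mm) begins 54 mm behind the grasp point. The pads swing forward as they close: fully open they stand 13 mm farther back than shut.
Start: joints at [1.398, 0.385, 0.008, 0, -1.194, -0.259], TCP at [261.533, 567.626, 231.312] pointing down, gripper open.
Joint ranges: [-3.14, 3.14], [-1.21, 2.06], [-1.07, 1.41], [-3.16, 2.05], [-2.99, -0.16], [-3.1, 3.1]. Speed limits (rad/s): [2.79, 2.79, 3.14, 3.14, 3.14, 3.14].

### API

Orientations are given as a unit quaternion [x, y, z, w].
In Python, from bench import arm gives the robot as it stands. The module is installed in compiled form; this text tells all that it offers.
- The arm moves only by the tool drive_tool, never from a script. Its argument "moves" is a list that holds one entry, the list of rows, each a list of 7 numbers: the opening, from 0 (shut) to 1 (fully open), then the shift along the tool's x, y, z in m, then the turn, a rotation vector about the tool's x, y, z in rad. In form: [[[hand, dx, dy, dz, wx, wy, wz], ...]]. A call has 1 to 20 rows; each row shifts and turns the pose as measured when the row begins, along the tool's axes as they then stand; what a row does not reach is not made up. A row lasts 1/10 s, in which the tool goes at most 50 mm and 8.59 degrees, less where a joint would pass 70% of its speed; a pose out of reach is approached as far as the arm can. A call with a gripper value outside its range is refused whole. The fingers move at their own pace and stop on an object; the grip force is fixed at half the most. Time passes only in rows, so rows that do not move let the fingers close. It gives the time, the measured TCP pose, the force and the opening at its end, in the units of the state.
- arm.read_state(): the state, without advancing time (a new reading comes with each control period).
- arm.get_image(name): name is "side" or "top" or "wrist"; returns (picture, depth): 400x640x3 uint8, red, green, blue; 400x640 float32, mm along the optical axis (not along the pixel's ray), 0 where there is no reading.
- arm.camera_params(name): a dict with "fov_y" (degrees; the focal length in pixels is half the picture's height over the tangent of half this angle, whatever the lens; pixels are square), "cx", "cy" (the principal point, pixels), "world_from_camera" (4x4, takes a point from camera to world coordinates); the wrist camera has in their place "T_tool_cam" (4x4, takes a point from camera to tool coordinates, whose origin is the TCP and whose axes are the flange's). Camera axes: x right, y down, z forward; pixel columns grow to the right and rows downward; lengths in mm; the calibration is good to about 2 mm. A picture is of the moment at which its call begins: read the wrist's pose just before it. camera_params takes no time and is no camera call.
- arm.job_done(): hands the job in, once; it reports no verdict.
The state is a dict: "clock": time; "joints": joint angles; "joint_vel": joint speeds; "joint_efforts": joint torques, N m; "position": TCP position; "ee_rot": TCP orientation; "contact_force": force on the tool from outside, world axes, zero at the start; "wrist_torque": the same for the moment, N m; "gripper_width": finger opening in mm.
Only numpy, scipy, OpenCV 4.12 (cv2) and the standard library are available. Lean on these libraries where they do the work, as an engineer would, in place of code of your own. Each camera call takes 0.05 s, during which the arm holds its last target.

## Working session

There is one attempt and no reset: what is moved stays moved. The work goes in short steps, Python scripts to look and compute and a tool call to move; the robot and the scene stay as the last step left them, time stands still between calls to the robot, and variables do not carry over. Pictures are saved under pics/ and viewed, and the job is handed in when it is done.

Besides the shell and the picture viewer there is one more tool, called by a JSON object that holds its "api" and its "payload", one argument or row to a line. drive_tool: Moves the arm, as the interface text tells. Its arguments: {"type":"object","properties":{"moves":{"type":"array","items":{"type":"array","items":{"type":"array","items":{"type":"number"}}}}},"required":["moves"]}

```bash
mkdir -p pics
cat > h.py <<'E'
import numpy as np, cv2
from bench import arm
from scipy.spatial.transform import Rotation as R
def shot(name,tag):
    s=arm.read_state()
    im,d=arm.get_image(name)
    cv2.imwrite(f'pics/{tag}.png',cv2.cvtColor(im,cv2.COLOR_RGB2BGR)); np.savez(f'{tag}.npz',im=im,d=d,p=s['position'],q=s['ee_rot'])
    return im,d
def cloud(name,d,p=None,q=None):
    c=arm.camera_params(name); h,w=d.shape
    f=h/2/np.tan(np.radians(c['fov_y'])/2)
    u,v=np.meshgrid(np.arange(w),np.arange(h))
    P=np.stack([(u-c['cx'])/f*d,(v-c['cy'])/f*d,d,np.ones_like(d)],-1)
    if name=='wrist':
        T=np.eye(4);T[:3,:3]=R.from_quat(q).as_matrix();T[:3,3]=p
        M=T@np.array(c['T_tool_cam'])
    else: M=np.array(c['world_from_camera'])
    return (P@M.T)[...,:3]
def st():
    s=arm.read_state()
    print({k:np.round(s[k],4).tolist() for k in ('clock','position','ee_rot','contact_force','wrist_torque','gripper_width','joints')})
E
python3 - <<'E'
from h import *
st()
for n in('side','top'):
    im,d=shot(n,n+'0'); print({k:np.round(v,3).tolist() for k,v in arm.camera_params(n).items()})
print(arm.camera_params('wrist'))
E
```

```text
{'clock': 0.0, 'position': [261.3037, 567.1279, 230.2255], 'ee_rot': [0.9768, -0.2143, -0.0002, 0.0011], 'contact_force': [0.5642, 0.8474, -0.5089], 'wrist_torque': [-0.0461, 0.0183, -0.0235], 'gripper_width': 85.3702, 'joints': [1.3976, 0.3856, 0.0066, -0.0005, -1.194, -0.2586]}
{'fov_y': 42.287, 'cx': 314.004, 'cy': 203.678, 'world_from_camera': [[0.825, 0.387, -0.412, 1105.759], [0.565, -0.558, 0.608, -875.252], [0.005, -0.734, -0.679, 1048.32], [0.0, 0.0, 0.0, 1.0]]}
{'fov_y': 46.595, 'cx': 317.174, 'cy': 186.898, 'world_from_camera': [[0.005, -0.988, 0.158, 416.202], [-1.0, -0.004, 0.008, -102.334], [-0.007, -0.158, -0.987, 1220.089], [0.0, 0.0, 0.0, 1.0]]}
{'fov_y': 68.1610079895723, 'cx': 316.749761963109, 'cy': 198.5937007016912, 'T_tool_cam': array([[-3.80694373e-04, -9.50380846e-01, -3.11088576e-01,
         8.07031517e+01],
       [ 9.99999500e-01, -7.41425073e-05, -9.97241904e-04,
         2.60180542e-01],
       [ 9.24694717e-04, -3.11088801e-01,  9.50380399e-01,
        -1.42328996e+02],
       [ 0.00000000e+00,  0.00000000e+00,  0.00000000e+00,
         1.00000000e+00]])}
```

View pics/side0.png

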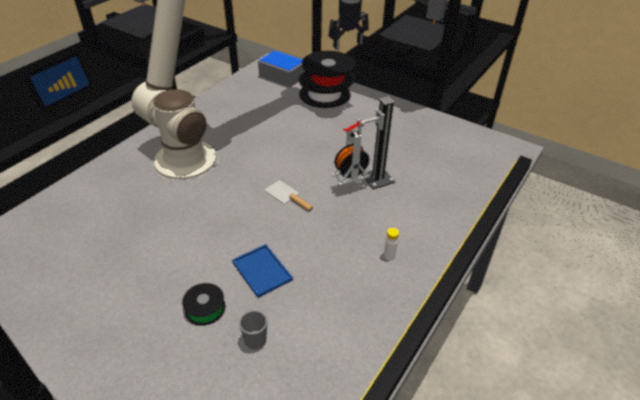

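View pics/top0.png

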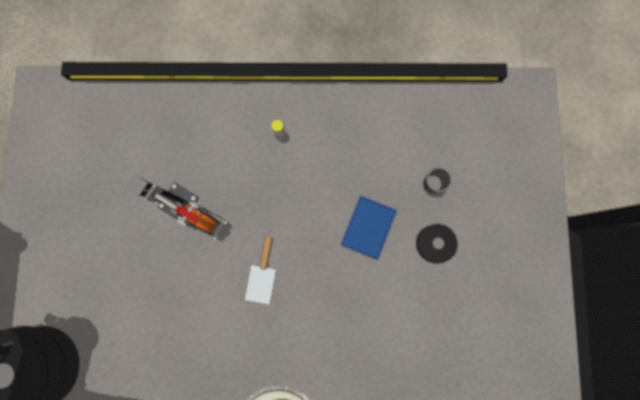

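The side view shows the stand with the orange spool around (360,150), the tray at (262,270), and the glue, scraper, spare spool and pot. The top view puts the post at (147,190), the keeper at (187,213), the spool at (203,220) and the tray at (369,227). I'll measure these next.

Run:
```python
from h import *
for n in('top','side'):
    z=np.load(n+'0.npz'); im,d=z['im'],z['d']; P=cloud(n,d); np.save(n+'P.npy',P)
    i=im.astype(int); r,g,b=i[...,0],i[...,1],i[...,2]
    hsv=cv2.cvtColor(im,cv2.COLOR_RGB2HSV)
    H,S,V=[hsv[...,k].astype(int) for k in range(3)]
    reg=(np.abs(P[...,0]-450)<400)&(np.abs(P[...,1])<700)&(d>0)
    tb=reg&(S<40)&(np.abs(P[...,2])<15); print(n,'table z',np.median(P[tb][:,2]))
    for nm,m in dict(red=((H<5)|(H>174))&(S>140)&(V>90),orange=(H>6)&(H<16)&(S>150)&(V>60),blue=(H>100)&(H<120)&(S>120),yellow=(H>24)&(H<34)&(S>150),green=(H>50)&(H<80)&(S>120)).items():
        m=m&reg
        if m.sum()==0: print(nm,0);continue
        q=P[m]; vv,uu=np.where(m)
        print(nm,m.sum(),'px',int(np.median(uu)),int(np.median(vv)),'med',np.median(q,0).round(1),'p2',np.percentile(q,3,0).round(1),'p98',np.percentile(q,97,0).round(1))
        if nm=='blue':
            k=(q[:,2]<30)&(np.abs(q[:,0]-450)<350); c=q[k][:,:2].astype(np.float32)
            mm=(m&(P[...,2]<40)).astype(np.uint8); n_,l,s_,c_=cv2.connectedComponentsWithStats(mm); j=1+s_[1:,4].argmax(); print(cv2.minAreaRect(P[l==j][:,:2].astype(np.float32)), np.percentile(P[l==j][:,2],[5,50,95]))
# crops
a=cv2.imread('pics/top0.png')[160:260,110:260]; cv2.imwrite('pics/topc.png',cv2.resize(a,None,fx=5,fy=5,interpolation=cv2.INTER_CUBIC))
a=cv2.imread('pics/side0.png')[85:205,310:420]; cv2.imwrite('pics/sidec.png',cv2.resize(a,None,fx=5,fy=5,interpolation=cv2.INTER_CUBIC))
```

```text
top table z 0.4944735821345603
red 139 px 186 214 med [516.  188.2 226.9] p2 [501.7 166.5 134.6] p98 [528.3 226.3 236.4]
orange 343 px 203 221 med [506.2 172.  138.3] p2 [486.6 151.5 111.9] p98 [540.6 213.8 170.6]
blue 1961 px 368 227 med [ 504.1 -226.2    5.5] p2 [ 439.8 -280.9    0.9] p98 [ 567.9 -172.3   14.3]
((503.8345642089844, -225.94989013671875), (98.399658203125, 135.4534454345703), 67.94522857666016) [ 1.44989701  5.54006176 12.7041185 ]
yellow 85 px 277 126 med [750.2   8.4  95. ] p2 [739.3  -2.8  89.7] p98 [762.3  18.7  99.4]
green 0
side table z 1.1471328957868536
red 219 px 331 81 med [204.  548.6  97.4] p2 [145.4 169.4  79.5] p98 [523.1 589.9 231.8]
orange 179 px 343 154 med [500.  166.3 135.2] p2 [481.4 150.3  95.5] p98 [518.7 197.2 148. ]
blue 1702 px 262 270 med [ 505.7 -228.8    6.9] p2 [ 435.8 -288.3    2.4] p98 [ 572.8 -170.    16.6]
((505.38702392578125, -230.407470703125), (102.87970733642578, 142.65377807617188), 68.42357635498047) [ 2.85400184  6.85267016 15.30745168]
yellow 79 px 392 232 med [752.4   5.2  95.2] p2 [740.1  -7.   90.2] p98 [764.3  19.8 100.3]
green 226 px 207 317 med [ 497.6 -426.1   16.1] p2 [ 449.3 -443.3    3. ] p98 [511.7 221.1  54.3]
```

View pics/topc.png

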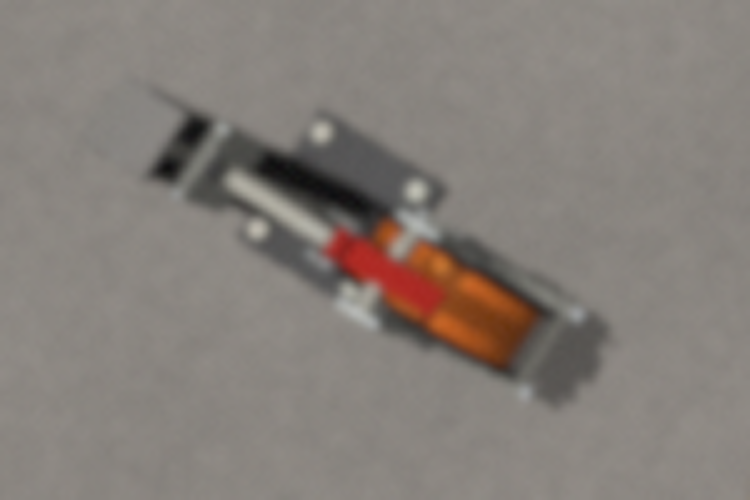

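View pics/sidec.png

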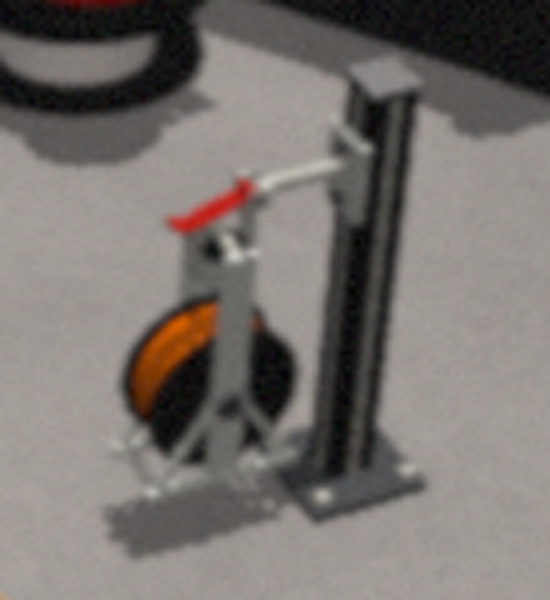

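Run:
```python
from h import *
for n,box in(('top',(160,260,110,260)),('side',(85,205,310,420))):
    z=np.load(n+'0.npz'); im=z['im']; P=np.load(n+'P.npy'); v0,v1,u0,u1=box
    m=np.zeros(P.shape[:2],bool); m[v0:v1,u0:u1]=1
    hsv=cv2.cvtColor(im,cv2.COLOR_RGB2HSV).astype(int);H,S,V=[hsv[...,k] for k in range(3)]
    red=m&((H<5)|(H>174))&(S>140)&(V>90)&(P[...,2]>180)
    q=P[red]; c=q.mean(0); w=np.linalg.svd(q-c)[2][0]; t=(q-c)@w
    print(n,'keeper',c.round(1),w.round(3),'ends',(c+w*t.min()).round(1),(c+w*t.max()).round(1), 'yaw',np.degrees(np.arctan2(w[1],w[0])))
    post=m&(P[...,2]>272)&(P[...,2]<300)
    print('post top',post.sum(),np.median(P[post],0).round(1), cv2.minAreaRect(P[post][:,:2].astype(np.float32)))
P=np.load('topP.npy')
for nm,(u,v) in dict(cheekA=(415,225),cheekB=(358,305),footA=(577,313),footB=(522,392),b1=(320,130),b2=(415,188),b3=(257,228)).items():
    u=round(110+u/5-.4);v=round(160+v/5-.4); print(nm,u,v); print(P[v-1:v+2,u-1:u+2].reshape(-1,3).round(0).tolist())
```

```text
top keeper [513.4 182.3 242.3] [-0.095 -0.278  0.956] ends [516.6 191.7 210.1] [ 416.3 -102.4 1220.1] yaw -108.83675664917322
post top 273 [567.6 272.2 286.2] ((568.3698120117188, 273.96588134765625), (33.466129302978516, 32.04439926147461), 59.131072998046875)
side keeper [514.6 183.7 226.9] [-0.436 -0.857 -0.274] ends [524.6 203.4 233.2] [503.7 162.3 220.1] yaw -116.98686350189227
post top 134 [570.7 267.6 284.6] ((567.581787109375, 273.15692138671875), (34.60551452636719, 39.855716705322266), 53.43775939941406)
cheekA 193 205
[[539.0, 182.0, 205.0], [538.0, 179.0, 207.0], [538.0, 176.0, 209.0], [536.0, 181.0, 207.0], [536.0, 178.0, 209.0], [536.0, 176.0, 209.0], [534.0, 180.0, 209.0], [534.0, 179.0, 208.0], [534.0, 177.0, 207.0]]
cheekB 181 221
[[503.0, 206.0, 207.0], [503.0, 203.0, 208.0], [503.0, 202.0, 207.0], [501.0, 206.0, 208.0], [501.0, 203.0, 208.0], [501.0, 201.0, 207.0], [499.0, 206.0, 207.0], [499.0, 203.0, 209.0], [499.0, 202.0, 204.0]]
footA 225 222
[[514.0, 141.0, 56.0], [514.0, 139.0, 54.0], [519.0, 148.0, -1.0], [512.0, 141.0, 57.0], [512.0, 139.0, 52.0], [512.0, 1
[... 219 characters left out ...]
0.0], [471.0, 179.0, 5.0], [472.0, 177.0, -0.0], [472.0, 175.0, -0.0]]
b1 174 186
[[613.0, 289.0, 11.0], [612.0, 285.0, 16.0], [612.0, 283.0, 13.0], [610.0, 289.0, 12.0], [609.0, 283.0, 19.0], [609.0, 281.0, 18.0], [606.0, 287.0, 17.0], [607.0, 285.0, 13.0], [606.0, 281.0, 18.0]]
b2 193 197
[[583.0, 236.0, 14.0], [583.0, 234.0, 12.0], [583.0, 230.0, 17.0], [581.0, 237.0, 12.0], [581.0, 235.0, 11.0], [580.0, 230.0, 16.0], [578.0, 236.0, 15.0], [578.0, 234.0, 14.0], [577.0, 230.0, 17.0]]
b3 161 205
[[562.0, 320.0, 12.0], [561.0, 316.0, 15.0], [561.0, 313.0, 17.0], [559.0, 319.0, 15.0], [559.0, 317.0, 14.0], [559.0, 315.0, 12.0], [556.0, 320.0, 12.0], [556.0, 316.0, 15.0], [556.0, 315.0, 12.0]]
```

```bash
cat >> h.py <<'E'
def plan(tp,yaw,smax=40,wmax=.13,down=True):
    """rows from current pose to TCP tp (mm), tool x yaw (deg), tool down"""
    s=arm.read_state(); p=np.array(s['position']);Rr=R.from_quat(s['ee_rot'])
    y=np.radians(yaw); x=np.array([np.cos(y),np.sin(y),0]);zz=np.array([0,0,-1.]);Rt=R.from_matrix(np.stack([x,np.cross(zz,x),zz],1))
    w=(Rr.inv()*Rt).as_rotvec(); d=np.array(tp)-p
    n=int(max(np.ceil(np.linalg.norm(d)/smax),np.ceil(np.linalg.norm(w)/wmax),1))
    print('n',n,'d',d.round(1),'w',w.round(3))
    rows=[]
    for k in range(n):
        Rk=Rr*R.from_rotvec(w*k/n); rows.append(np.r_[Rk.inv().apply(d/n)/1000,w/n])
    for r in rows[:20]: print('[1,'+','.join(f'{v:.4f}' for v in r[:3])+','+','.join(f'{v:.3f}' for v in r[3:])+'],')
E
python3 - <<'E'
from h import *
plan([515,187,315],-123)
E
```

```text
n 14 d [ 253.7 -380.2   84.7] w [ 1.000e-03 -2.000e-03  1.715e+00]
[1,0.0278,0.0171,-0.0060,0.000,-0.000,0.122],
[1,0.0297,0.0136,-0.0060,0.000,-0.000,0.122],
[1,0.0311,0.0098,-0.0060,0.000,-0.000,0.122],
[1,0.0321,0.0059,-0.0060,0.000,-0.000,0.122],
[1,0.0326,0.0020,-0.0060,0.000,-0.000,0.122],
[1,0.0326,-0.0020,-0.0060,0.000,-0.000,0.122],
[1,0.0321,-0.0060,-0.0060,0.000,-0.000,0.122],
[1,0.0311,-0.0099,-0.0060,0.000,-0.000,0.122],
[1,0.0297,-0.0136,-0.0060,0.000,-0.000,0.122],
[1,0.0278,-0.0171,-0.0060,0.000,-0.000,0.122],
[1,0.0255,-0.0204,-0.0060,0.000,-0.000,0.122],
[1,0.0228,-0.0233,-0.0060,0.000,-0.000,0.122],
[1,0.0198,-0.0260,-0.0061,0.000,-0.000,0.122],
[1,0.0165,-0.0282,-0.0060,0.000,-0.000,0.122],
```

{"api": "drive_tool", "payload": {
  "moves": [
    [[1, 0.028, 0.017, -0.01, 0, 0, 0.122], [1, 0.03, 0.0135, -0.01, 0, 0, 0.122], [1, 0.031, 0.01, -0.01, 0, 0, 0.122], [1, 0.032, 0.006, -0.01, 0, 0, 0.122], [1, 0.0325, 0.002, -0.01, 0, 0, 0.122], [1, 0.0325, -0.002, -0.01, 0, 0, 0.122], [1, 0.032, -0.006, -0.01, 0, 0, 0.122], [1, 0.031, -0.01, -0.01, 0, 0, 0.122], [1, 0.0297, -0.0136, -0.005, 0, 0, 0.122], [1, 0.0278, -0.017, 0, 0, 0, 0.122], [1, 0.0255, -0.0204, 0, 0, 0, 0.122], [1, 0.0228, -0.0233, 0, 0, 0, 0.122], [1, 0.02, -0.026, 0, 0, 0, 0.122], [1, 0.0165, -0.028, 0, 0, 0, 0.122]]
  ]
}}

```text
clock: 1.5
position: [508.6, 166.5, 313.4]
ee_rot: [-0.452, 0.892, -0.004, -0.007]
contact_force: [0.3, 0.5, 1.3]
gripper_width: 85.1
```

Run:
```python
from h import *
plan([515,187,315],-123)
st(); shot('wrist','w1')
```

```text
n 1 d [ 6.4 20.5  1.6] w [-0.    -0.016 -0.057]
[1,-0.0203,0.0070,-0.0019,-0.000,-0.016,-0.057],
{'clock': 1.5, 'position': [508.615, 166.5074, 313.4322], 'ee_rot': [-0.4519, 0.892, -0.004, -0.007], 'contact_force': [0.2848, 0.4988, 1.285], 'wrist_torque': [0.0655, -0.0633, -0.0287], 'gripper_width': 85.1285, 'joints': [0.623, 0.1888, -0.0635, 0.006, -1.3336, -1.2573]}
```

View pics/w1.png

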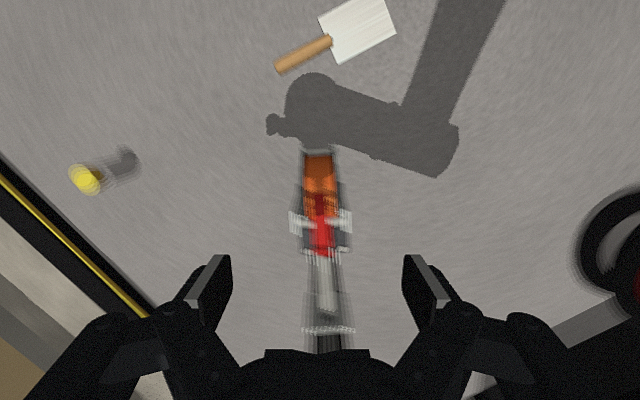

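The hanger, red keeper (320,235) and cheeks (300/340,222) are in view, but the picture is blurred because the arm was still moving. I'll settle over the bow and shoot again.

{"api": "drive_tool", "payload": {
  "moves": [
    [[1, -0.02, 0.007, 0, 0, 0, -0.05], [1, 0, 0, 0, 0, 0, 0], [1, 0, 0, 0, 0, 0, 0]]
  ]
}}

```text
clock: 1.85
position: [517.1, 182.5, 311.5]
ee_rot: [-0.47, 0.883, -0.005, -0.009]
contact_force: [-0.7, -0.4, 0.7]
gripper_width: 85.2
```

Run:
```python
from h import *
shot('wrist','w2');st()
a=cv2.imread('pics/w2.png')[120:400,220:420]; cv2.imwrite('pics/w2c.png',cv2.resize(a,None,fx=2.1,fy=2.1,interpolation=cv2.INTER_CUBIC))
```

```text
{'clock': 1.9, 'position': [516.976, 182.6446, 311.3467], 'ee_rot': [-0.4703, 0.8825, -0.0045, -0.0091], 'contact_force': [0.3226, -0.0305, -0.5331], 'wrist_torque': [0.0485, -0.0608, -0.0245], 'gripper_width': 85.5675, 'joints': [0.6389, 0.2154, -0.0348, 0.0064, -1.3398, -1.2319]}
```

View pics/w2c.png

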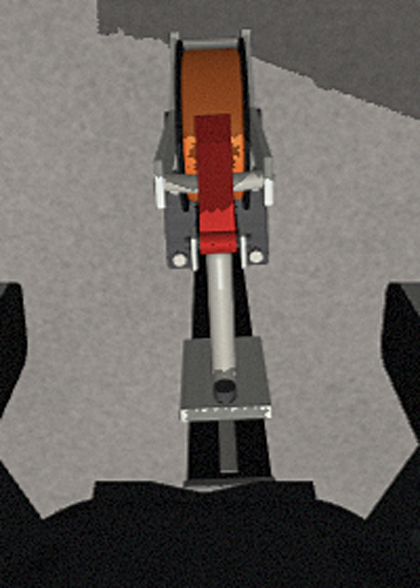

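The sharp crop shows the cheek tops at about (159,190) and (269,190), the bow between them, the keeper (215,180) and the clamp plate (226,380). I'll extract world points.

Run:
```python
from h import *
z=np.load('w2.npz'); im,d=z['im'],z['d']; P=cloud('wrist',d,z['p'],z['q'])
hsv=cv2.cvtColor(im,cv2.COLOR_RGB2HSV).astype(int);H,S,V=[hsv[...,k] for k in range(3)]
u,v=np.meshgrid(np.arange(640),np.arange(400))
box=(u>285)&(u<360)&(v>130)&(v<330)
red=box&((H<5)|(H>174))&(S>140)&(P[...,2]>150)
q=P[red]; print('red',red.sum(),np.percentile(q[:,2],[5,50,95]))
w=np.linalg.svd(q-q.mean(0))[2][0]; t=(q-q.mean(0))@w; print('keeper c',q.mean(0).round(1),w.round(3),np.degrees(np.arctan2(w[1],w[0])),(q.mean(0)+np.outer(np.percentile(t,[1,99]),w)).round(1))
# cheeks
for s,(a,b) in dict(L=(285,304),R=(342,362)).items():
    m=(u>=a)&(u<b)&(v>170)&(v<235)&(S<60)&(P[...,2]>190)&(P[...,2]<250)
    q=P[m]; print(s,m.sum(),q.mean(0).round(1),np.percentile(q,[2,98],0).round(1).tolist(), np.percentile(q[:,2],[10,50,90]).round(1))
m=(u>=300)&(u<346)&(v>190)&(v<225)&(S<60)&(P[...,2]>185)&(P[...,2]<250)
q=P[m]; c=q.mean(0); w=np.linalg.svd(q-c)[2][0]; print('bow',m.sum(),c.round(1),w.round(3),np.percentile(q[:,2],[50,90]))
# shank
m=(u>316)&(u<336)&(v>242)&(v<300)&(S<60)&(P[...,2]>190)
q=P[m];c=q.mean(0);w=np.linalg.svd(q-c)[2][0];print('shank',m.sum(),c.round(1),w.round(3),np.degrees(np.arctan2(w[1],w[0])))
m=box&(P[...,2]>60)&(P[...,2]<90)&(v<150); q=P[m]; print('low',m.sum())
for (a,b) in ((305,138),(338,138),(303,140),(339,140)): print(a,b,P[b-1:b+2,a-1:a+2].reshape(-1,3).mean(0).round(1))
```

```text
red 1098 [221.17345159 226.03107961 236.00149523]
keeper c [514.5 185.1 228.1] [-0.479 -0.801  0.36 ] -120.86631035638108 [[524.4 201.8 220.6]
 [503.4 166.5 236.4]]
L 200 [535.4 176.7 205.2] [[530.3, 167.7, 192.8], [542.7, 186.1, 208.8]] [198.  206.8 208. ]
R 176 [498.3 199.7 205.7] [[491.9, 191.7, 193.0], [504.7, 209.9, 209.0]] [198.7 207.3 208.4]
bow 296 [514.1 190.6 207. ] [ 0.857 -0.505  0.1  ] [207.94343758 209.93689334]
shank 825 [544.2 234.3 234.1] [ 0.401  0.683 -0.611] 59.574989532948514
low 32
305 138 [510.1 141.6  44.5]
338 138 [472.6 167.9  36.6]
303 140 [510.6 140.2  79.7]
339 140 [472.9 173.2  18.9]
```

Run:
```python
from h import *
z=np.load('w2.npz'); im,d=z['im'],z['d']; P=cloud('wrist',d,z['p'],z['q'])
for u in (322,):
  for v in range(170,330,6): print(u,v,np.median(P[v-1:v+2,u-2:u+3].reshape(-1,3),0).round(1),im[v,u])
# stand axis yaw from keeper side edges: columns midline
hsv=cv2.cvtColor(im,cv2.COLOR_RGB2HSV).astype(int);H,S,V=[hsv[...,k] for k in range(3)]
c=[]
for v in range(178,236,4):
    us=[u for u in range(300,345) if (H[v,u]<5 or H[v,u]>174) and S[v,u]>140]
    if us: print(v,us[0],us[-1],end=' | ')
# fit per-row yaw for the keeper
```

```text
322 170 [505.7 174.2 141. ] [135  67  25]
322 176 [500.2 163.6 223.5] [99 22 18]
322 182 [503.2 168.  222.2] [106  28  21]
322 188 [505.9 172.4 221.2] [118  34  33]
322 194 [508.6 176.1 222.6] [118  31  24]
322 200 [511.  180.3 224.1] [115  31  21]
322 206 [513.8 184.  225.6] [117  28  27]
322 212 [516.5 187.9 227.3] [119  34  30]
322 218 [519.3 191.7 228.7] [117  35  33]
322 224 [522.  196.  230.4] [187  47  42]
322 230 [524.4 199.5 232.3] [91 19 17]
322 236 [526.2 202.3 236.3] [189  47  44]
322 242 [529.4 207.1 234.8] [171 170 161]
322 248 [532.3 211.4 235.8] [175 175 164]
322 254 [535.1 215.4 236.7] [175 172 163]
322 260 [538.  220.1 237. ] [176 173 164]
322 266 [541.1 224.6 237.2] [171 167 159]
322 272 [544.1 229.6 237.1] [163 162 154]
322 278 [547.7 234.5 236.5] [164 160 151]
322 284 [551.  239.5 236.4] [160 158 151]
322 290 [554.  244.2 236.8] [159 153 147]
322 296 [557.5 249.4 236. ] [105 101  97]
322 302 [558.1 250.6 242.1] [40 43 46]
322 308 [559.5 252.8 247.9] [53 52 53]
322 314 [561.2 254.2 252.1] [175 176 168]
322 320 [564.  258.2 253.2] [43 40 41]
322 326 [564.3 258.4 259.9] [6 3 7]
178 313 329 | 182 313 329 | 186 314 329 | 190 314 329 | 194 314 329 | 198 314 329 | 202 314 330 | 206 314 330 | 210 315 330 | 214 315 330 | 218 314 331 | 222 314 331 | 226 315 332 | 230 315 332 | 234 315 332 |
```

Run:
```python
from h import *
plan([517,189,215],-121.8,smax=30)
```

```text
n 4 d [  0.    6.4 -96.3] w [ 0.001 -0.02  -0.036]
[1,-0.0018,0.0009,0.0241,0.000,-0.005,-0.009],
[1,-0.0017,0.0009,0.0241,0.000,-0.005,-0.009],
[1,-0.0016,0.0008,0.0241,0.000,-0.005,-0.009],
[1,-0.0015,0.0008,0.0241,0.000,-0.005,-0.009],
```

{"api": "drive_tool", "payload": {
  "moves": [
    [[1, -0.0018, 0.001, 0.024, 0, -0.005, -0.009], [1, -0.0018, 0.001, 0.024, 0, -0.005, -0.009], [1, -0.0016, 0.001, 0.024, 0, -0.005, -0.009], [1, -0.0016, 0.001, 0.02, 0, -0.005, -0.009], [1, 0, 0, 0, 0, 0, 0], [1, 0, 0, 0, 0, 0, 0]]
  ]
}}

```text
clock: 2.5
position: [515.3, 193.0, 218.0]
ee_rot: [-0.49, 0.872, 0.0, 0.001]
contact_force: [-0.3, 0.5, 0.7]
gripper_width: 85.4
```

Run:
```python
from h import *
shot('wrist','w3');st()
plan([517,189,168],-121.8,smax=30)
```

```text
{'clock': 2.55, 'position': [515.2357, 192.983, 217.9197], 'ee_rot': [-0.4895, 0.872, 0.0007, 0.0014], 'contact_force': [-0.5742, -0.8991, 0.6654], 'wrist_torque': [0.0055, -0.0125, -0.0244], 'gripper_width': 85.2141, 'joints': [0.6526, 0.2669, -0.1996, -0.001, -1.1012, -1.1999]}
n 2 d [  1.8  -4.  -49.9] w [-0.     0.003  0.007]
[1,0.0013,-0.0018,0.0250,-0.000,0.002,0.004],
[1,0.0013,-0.0018,0.0250,-0.000,0.002,0.004],
```

View pics/w3.png

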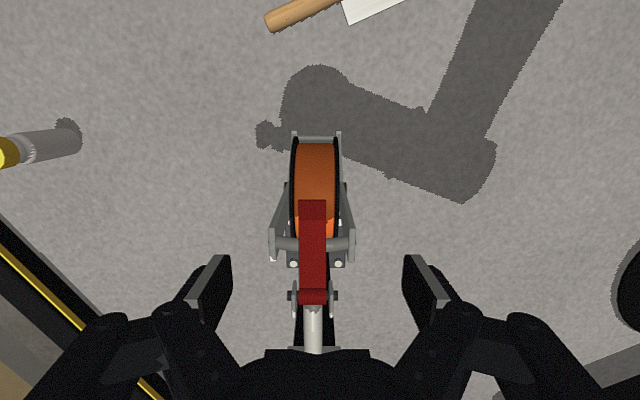

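The fingers straddle the hanger. The bow runs along v≈243 with the cheeks at u≈272 and 352, and the keeper spans v 200–300. I'll re-measure from here.

Run:
```python
from h import *
z=np.load('w3.npz'); im,d=z['im'],z['d']; P=cloud('wrist',d,z['p'],z['q'])
u,v=np.meshgrid(np.arange(640),np.arange(400))
T=R.from_quat(z['q']).as_matrix()
def tool(q): return ((q-z['p'])@T).round(1)
for s,(a,b) in dict(L=(262,282),R=(342,362)).items():
    m=(u>=a)&(u<b)&(v>215)&(v<275)&(P[...,2]>203)&(P[...,2]<215)
    q=P[m]; rect=cv2.minAreaRect(q[:,:2].astype(np.float32)); print(s,m.sum(),q.mean(0).round(1),tool(q.mean(0)),np.percentile(q[:,2],[50,95]).round(1),rect)
for a,b in ((278,297),(329,346)):
  m=(u>=a)&(u<b)&(v>232)&(v<256)&(P[...,2]>198)&(P[...,2]<215)
  q=P[m]; 
  # bow top line: max z per column
  top=np.array([P[232:256,c][np.argmax(np.where((P[232:256,c,2]<215),P[232:256,c,2],0))] for c in range(a,b)])
  print('bow',top.mean(0).round(1),tool(top.mean(0)),top[:,2].round(1))
print('keeper prof')
for vv in range(200,305,6):
  q=np.median(P[vv-1:vv+2,310:316].reshape(-1,3),0); print(vv,q.round(1),tool(q))
# finger tip depth
for nm,(a,b) in dict(l=(222,262),r=(415,262),l2=(225,290),r2=(410,290)).items(): q=P[b,a]; print(nm,q.round(1),tool(q))
```

```text
L 359 [535.7 177.  206.7] [  3.1 -25.7  11.2] [207.  208.2] ((535.7669067382812, 178.35610961914062), (22.558334350585938, 7.848968029022217), 55.54066848754883)
R 351 [498.5 200.  207.2] [ 2.8 18.  10.7] [207.4 208.6] ((499.3166198730469, 200.60064697265625), (22.299434661865234, 7.976224422454834), 59.45903015136719)
bow [529.2 181.8 209.8] [  2.4 -17.6   8.2] [208.1 208.1 208.3 209.  208.9 208.5 209.4 209.8 209.9 210.2 210.3 210.4
 210.2 210.6 210.8 210.5 210.7 210.9 210.8]
bow [505.3 197.1 209.8] [ 1.8 10.8  8.1] [211.  210.7 210.6 210.4 210.4 210.5 210.6 209.9 210.4 209.7 209.6 209.4
 209.1 208.8 208.5 208.9 208.2]
keeper prof
200 [500.6 162.8 222.7] [33.4 -3.1 -4.8]
206 [501.3 164.6 222.9] [31.5 -2.8 -5. ]
212 [503.3 167.7 222.1] [27.9 -2.8 -4.2]
218 [505.2 170.8 221.1] [24.2 -2.8 -3.3]
224 [506.7 173.2 222. ] [21.3 -2.9 -4.1]
230 [508.2 175.9 222.5] [18.3 -2.8 -4.6]
236 [509.8 178.3 223.6] [15.4 -2.9 -5.7]
242 [511.4 180.9 224.2] [12.4 -2.9 -6.3]
248 [512.8 183.5 225.5] [ 9.4 -2.8 -7.6]
254 [514.5 186.1 226.2] [ 6.3 -2.8 -8.2]
260 [515.8 188.1 227.4] [ 3.9 -2.9 -9.4]
266 [517.4 190.9 228.1] [  0.7  -2.8 -10.1]
272 [519.  193.4 229.2] [ -2.3  -2.8 -11.2]
278 [520.6 196.  229.7] [ -5.4  -2.9 -11.7]
284 [522.  198.5 230.6] [ -8.2  -2.8 -12.6]
290 [523.  200.1 233. ] [-10.2  -2.8 -15. ]
296 [524.3 201.9 235. ] [-12.3  -3.  -17. ]
302 [525.7 204.4 235.9] [-15.2  -2.8 -17.9]
l [546.7 160.6 242.2] [ 11.2 -43.6 -24.2]
r [472.  206.5 241.5] [ 10.9  44.  -23.6]
l2 [553.5 172.7 243.7] [ -2.6 -43.1 -25.7]
r2 [480.4 216.8 244.1] [ -2.3  42.3 -26.2]
```

Run:
```python
from h import *
z=np.load('w3.npz'); im,d=z['im'],z['d']; P=cloud('wrist',d,z['p'],z['q'])
T=R.from_quat(z['q']).as_matrix(); Q=(P-z['p'])@T
m=(np.abs(Q[...,1])>25)&(np.abs(Q[...,1])<70)&(np.abs(Q[...,0])<30)&(Q[...,2]>-90)&(Q[...,2]<0)&(d>0)
for s in(-1,1):
    q=Q[m&(np.sign(Q[...,1])==s)]; print(s,len(q),np.percentile(q,[1,99],0).round(1).tolist(),'tip z',np.sort(q[:,2])[-10:].round(1))
```

```text
-1 14047 [[-9.9, -69.6, -89.4], [17.9, -26.0, -18.2]] tip z [-13.7 -13.7 -13.6 -13.6 -13.5 -13.4 -13.2 -13.  -13.  -12.7]
1 14358 [[-9.9, 25.8, -89.4], [17.9, 69.6, -18.2]] tip z [-13.4 -13.3 -13.2 -13.2 -13.1 -13.1 -13.  -13.  -13.  -11.7]
```

Run:
```python
from h import *
z=np.load('w3.npz'); im,d=z['im'],z['d']; P=cloud('wrist',d,z['p'],z['q'])
T=R.from_quat(z['q']).as_matrix(); Q=(P-z['p'])@T
for u in (270,300,317,340,365):
    for v in (346,350,354,360,370,385): print(u,v,Q[v,u].round(1),end='; ')
    print()
```

```text
270 346 [-277.8  -73.1  218.6]; 270 350 [ 10.3 -14.5 -73.1]; 270 354 [ 10.  -14.3 -74.3]; 270 360 [ 11.3 -13.7 -77.6]; 270 370 [ 11.2 -13.3 -80.8]; 270 385 [ 10.9 -12.6 -85. ]; 
300 346 [-75.3 -12.   14.7]; 300 350 [-75.  -11.8  10.9]; 300 354 [ 10.3  -5.5 -74.6]; 300 360 [ 11.3  -5.3 -77.7]; 300 370 [ 11.3  -5.1 -80.9]; 300 385 [ 10.5  -4.9 -84.7]; 
317 346 [-42.7  -0.6 -18.3]; 317 350 [-44.3  -0.6 -19.2]; 317 354 [ 10.1  -0.5 -74.4]; 317 360 [ 11.5  -0.5 -77.8]; 317 370 [ 11.6  -0.5 -81.2]; 317 385 [ 10.7  -0.5 -84.9]; 
340 346 [-276.5   34.5  217.5]; 340 350 [ 10.3   6.3 -73.1]; 340 354 [ 10.    6.2 -74.3]; 340 360 [ 11.1   6.  -77.5]; 340 370 [ 10.9   5.7 -80.5]; 340 385 [ 11.5   5.4 -85.5]; 
365 346 [-276.9   73.   217.9]; 365 350 [  9.7  13.8 -72.5]; 365 354 [ 10.7  13.4 -75. ]; 365 360 [ 12.1  12.8 -78.3]; 365 370 [ 11.4  12.4 -81. ]; 365 385 [ 10.8  11.9 -84.9];
```

{"api": "drive_tool", "payload": {
  "moves": [
    [[1, 0.0014, -0.002, 0.005, 0, 0.001, 0.002], [1, 0.0014, -0.002, 0.01, 0, 0.001, 0.002], [1, 0, 0, 0.015, 0, 0, 0], [1, 0, 0, 0.012, 0, 0, 0], [1, 0, 0, 0, 0, 0, 0], [1, 0, 0, 0, 0, 0, 0]]
  ]
}}

```text
clock: 3.15
position: [519.5, 188.9, 177.0]
ee_rot: [-0.488, 0.873, 0.0, 0.004]
contact_force: [1.0, 0.4, 0.9]
gripper_width: 85.3
```

Run:
```python
from h import *
st()
c=np.array([517.2,188.8,0]); s=arm.read_state()
T=R.from_quat(s['ee_rot']).as_matrix()
z=np.load('w3.npz'); T0=R.from_quat(z['q']).as_matrix(); b=z['p']+T0@np.array([2.8,-3.8,0]); print('target',b.round(1))
print('to go (tool)',(T.T@(b-s['position'])).round(1), 'yaw',np.degrees(np.arctan2(T[1,0],T[0,0])),'zaxis',T[:,2].round(4))
```

```text
{'clock': 3.15, 'position': [519.4815, 188.9331, 176.9585], 'ee_rot': [-0.4875, 0.8731, 0.0001, 0.0042], 'contact_force': [1.0215, 0.4408, 0.8523], 'wrist_torque': [0.0355, -0.0663, -0.0212], 'gripper_width': 85.255, 'joints': [0.6426, 0.3051, -0.2572, 0.001, -1.0001, -1.1953]}
target [517.1 188.6 218. ]
to go (tool) [  1.2   1.7 -41. ] yaw -121.6406068845982 zaxis [ 0.0071  0.0043 -1.    ]
```

{"api": "drive_tool", "payload": {
  "moves": [
    [[1, 0.0008, 0.001, 0.005, 0, -0.004, 0], [1, 0.0004, 0.0007, 0.0045, 0, -0.003, 0], [1, 0, 0, 0, 0, 0, 0], [1, 0, 0, 0, 0, 0, 0]]
  ]
}}

```text
clock: 3.55
position: [518.0, 189.2, 167.9]
ee_rot: [-0.488, 0.873, 0.002, 0.009]
contact_force: [-0.8, 0.0, -0.5]
gripper_width: 85.4
```

```bash
cat >> h.py <<'E'
def rel(tx=517.1,ty=188.6,tz=167):
    s=arm.read_state();T=R.from_quat(s['ee_rot']).as_matrix()
    print('to go (tool)',(T.T@(np.array([tx,ty,tz])-s['position'])).round(2),'yaw',np.degrees(np.arctan2(T[1,0],T[0,0])).round(2),'zaxis in tool err',(T.T@np.array([0,0,-1.])).round(4)[:2])
    print('F tool',(T.T@np.array(s['contact_force'])).round(2))
E
python3 - <<'E'
from h import *
st();rel();plan([517.1,188.6,167],-121.8)
E
```

```text
{'clock': 3.55, 'position': [517.9712, 189.1825, 167.8622], 'ee_rot': [-0.4875, 0.8731, 0.002, 0.0087], 'contact_force': [-0.7565, 0.01, -0.4856], 'wrist_torque': [-0.0101, 0.026, 0.0469], 'gripper_width': 85.4454, 'joints': [0.6432, 0.3081, -0.2775, -0.0021, -0.9674, -1.1943]}
to go (tool) [0.97 0.44 0.84] yaw -121.64 zaxis in tool err [0.0172 0.0049]
F tool [0.4  0.65 0.48]
n 1 d [-0.9 -0.6 -0.9] w [-0.005  0.017  0.003]
[1,0.0010,0.0004,0.0008,-0.005,0.017,0.003],
```

{"api": "drive_tool", "payload": {
  "moves": [
    [[1, 0.001, 0.0004, 0.0008, -0.005, 0.017, 0], [1, 0, 0, 0, 0, 0, 0], [1, 0, 0, 0, 0, 0, 0]]
  ]
}}

```text
clock: 3.85
position: [517.4, 188.7, 167.5]
ee_rot: [-0.488, 0.873, -0.0, -0.0]
contact_force: [-1.0, -0.4, 0.1]
gripper_width: 85.9
```

Run:
```python
from h import *
plan([517.1,188.6,167],-121.8)
z=shot('wrist','w4')
plan([517.1,188.6,167],-121.8)
```

```text
n 1 d [-0.3 -0.1 -0.5] w [-0.    -0.     0.003]
[1,0.0003,0.0002,0.0005,-0.000,-0.000,0.003],
n 1 d [-0.3 -0.1 -0.5] w [-0.    -0.     0.003]
[1,0.0003,0.0002,0.0005,-0.000,-0.000,0.003],
```

View pics/w4.png

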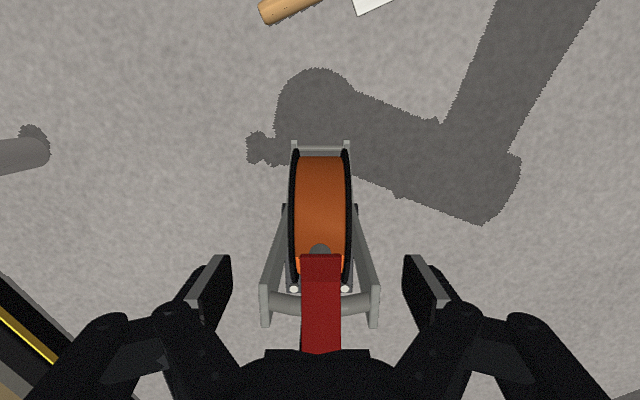

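The cheeks (264 and 376) are centred between the fingers (217 and 417), so I'll close.

{"api": "drive_tool", "payload": {
  "moves": [
    [[0.5, 0, 0, 0, 0, 0, 0], [0.5, 0, 0, 0, 0, 0, 0], [0.4, 0, 0, 0, 0, 0, 0], [0, 0, 0, 0, 0, 0, 0], [0, 0, 0, 0, 0, 0, 0], [0, 0, 0, 0, 0, 0, 0], [0, 0, 0, 0, 0, 0, 0]]
  ]
}}

```text
clock: 4.6
position: [517.4, 189.0, 168.1]
ee_rot: [-0.488, 0.873, -0.0, 0.0]
contact_force: [-0.6, 0.7, 0.8]
gripper_width: 49.4
```

Run:
```python
from h import *
plan([517.1,188.6,167],-121.8);st();rel()
shot('wrist','w5');st();plan([517.1,188.6,167],-121.8)
```

```text
n 1 d [-0.3 -0.4 -1.1] w [-0.     0.     0.003]
[1,0.0005,0.0001,0.0011,-0.000,0.000,0.003],
{'clock': 4.6, 'position': [517.3996, 188.982, 168.1052], 'ee_rot': [-0.4878, 0.873, -0.0, 0.0003], 'contact_force': [-0.5989, 0.6683, 0.7912], 'wrist_torque': [0.108, 0.1434, 0.0232], 'gripper_width': 49.3665, 'joints': [0.6446, 0.3144, -0.2681, 0.0002, -0.9878, -1.1964]}
to go (tool) [0.48 0.06 1.1 ] yaw -121.61 zaxis in tool err [0.0005 0.0003]
F tool [-0.26  0.86 -0.79]
{'clock': 4.65, 'position': [517.4002, 189.0056, 168.1085], 'ee_rot': [-0.4878, 0.873, -0.0, 0.0003], 'contact_force': [-0.5359, 1.1579, 0.5684], 'wrist_torque': [0.0939, 0.0574, -0.0106], 'gripper_width': 49.698, 'joints': [0.6446, 0.3144, -0.268, 0.0001, -0.9878, -1.1964]}
n 1 d [-0.3 -0.4 -1.1] w [-0.     0.     0.003]
[1,0.0005,0.0000,0.0011,-0.000,0.000,0.003],
```

View pics/w5.png

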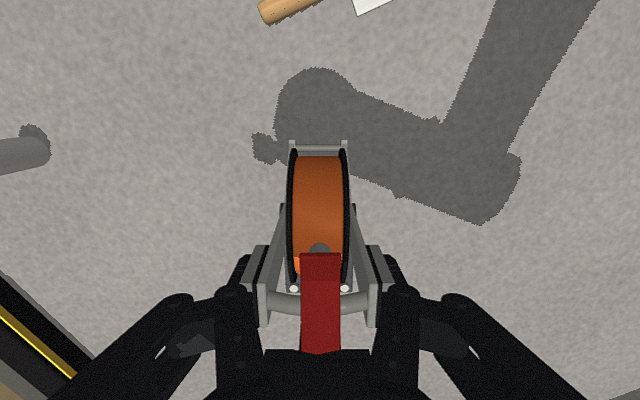

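Gripped at 49.5 mm width. I'll lift about 6 mm in small steps to take the weight.

{"api": "drive_tool", "payload": {
  "moves": [
    [[0, 0, 0, -0.001, 0, 0, 0], [0, 0, 0, -0.001, 0, 0, 0], [0, 0, 0, -0.001, 0, 0, 0]]
  ]
}}

```text
clock: 4.95
position: [515.8, 188.3, 168.8]
ee_rot: [-0.487, 0.873, 0.0, -0.002]
contact_force: [0.6, -0.5, -3.3]
gripper_width: 49.6
```

Run:
```python
from h import *
st();rel()
```

```text
{'clock': 4.95, 'position': [515.8073, 188.2702, 168.8421], 'ee_rot': [-0.4873, 0.8732, 0.0004, -0.0022], 'contact_force': [0.5976, -0.4779, -3.283], 'wrist_torque': [-0.0232, -0.0067, -0.0053], 'gripper_width': 49.611, 'joints': [0.6445, 0.3133, -0.267, -0.0016, -0.9948, -1.1964]}
to go (tool) [-0.97 -0.93  1.84] yaw -121.67 zaxis in tool err [-0.0034 -0.0028]
F tool [ 0.08 -0.77  3.28]
```

{"api": "drive_tool", "payload": {
  "moves": [
    [[0, 0, 0, -0.001, 0, 0, 0], [0, 0, 0, -0.001, 0, 0, 0]]
  ]
}}

```text
clock: 5.15
position: [515.1, 187.8, 169.9]
ee_rot: [-0.487, 0.873, 0.0, -0.004]
contact_force: [-0.0, -0.3, -3.5]
gripper_width: 49.6
```

Run:
```python
from h import *
st();rel()
```

```text
{'clock': 5.15, 'position': [515.0803, 187.8227, 169.8757], 'ee_rot': [-0.4871, 0.8733, 0.0004, -0.0035], 'contact_force': [-0.0469, -0.3058, -3.456], 'wrist_torque': [0.0008, -0.0183, 0.013], 'gripper_width': 49.5771, 'joints': [0.6444, 0.3122, -0.2655, -0.0022, -1.0, -1.1964]}
to go (tool) [-1.74 -1.32  2.86] yaw -121.7 zaxis in tool err [-0.0057 -0.0042]
F tool [ 0.27 -0.14  3.46]
```

```bash
cat >> h.py <<'E'
G=np.array([517.4,189.0,168.1]); YAW=-121.7
def g(tn,tl,tu):
    s=arm.read_state();T=R.from_quat(s['ee_rot']);y=np.radians(YAW)
    A=np.array([[np.cos(y),np.sin(y),0],[np.sin(y),-np.cos(y),0],[0,0,1.]])
    p=A@(np.array(s['position'])-G); f=A@np.array(s['contact_force'])
    Rt=R.from_matrix(np.stack([A[0],A[1],[0,0,-1]],1))
    w=(T.inv()*Rt).as_rotvec()
    dd=T.inv().apply(A.T@(np.array([tn,tl,tu])-p))
    print('t',round(s['clock'],2),'pos n,l,u',p.round(2),'F n,l,u',f.round(2),'tq',np.round(s['wrist_torque'],2),'row',(dd/1000).round(4),w.round(4),'width',round(s['gripper_width'],1))
E
python3 - <<'E'
from h import *
g(2.2,0,5)
E
```

```text
t 5.15 pos n,l,u [2.22 1.35 1.78] F n,l,u [ 0.28 -0.12 -3.46] tq [ 0.   -0.02  0.01] row [-0.     -0.0013 -0.0032] [ 0.0042 -0.0057  0.    ] width 49.6
```

{"api": "drive_tool", "payload": {
  "moves": [
    [[0, 0, -0.0013, -0.0032, 0.004, -0.006, 0], [0, 0, 0, 0, 0, 0, 0]]
  ]
}}

```text
clock: 5.35
position: [516.2, 187.0, 173.2]
ee_rot: [-0.487, 0.873, 0.0, 0.0]
contact_force: [0.4, -0.8, -4.1]
gripper_width: 49.3
```

Run:
```python
from h import *
g(3,0,7)
```

```text
t 5.35 pos n,l,u [ 2.3  -0.03  5.08] F n,l,u [ 0.47 -0.74 -4.09] tq [-0.05 -0.04 -0.  ] row [ 0.0007  0.     -0.0019] [ 0.0001  0.0004 -0.    ] width 49.3
```

{"api": "drive_tool", "payload": {
  "moves": [
    [[0, 0.0027, 0, -0.001, 0, 0, 0], [0, 0, 0, 0, 0, 0, 0]]
  ]
}}

```text
clock: 5.55
position: [514.6, 184.5, 174.4]
ee_rot: [-0.487, 0.873, 0.0, 0.0]
contact_force: [0.3, -1.2, -3.6]
gripper_width: 49.6
```

Run:
```python
from h import *
g(7,0,6)
```

```text
t 5.55 pos n,l,u [5.35 0.03 6.26] F n,l,u [ 0.85 -0.84 -3.63] tq [ 0.01  0.01 -0.  ] row [ 0.0017 -0.      0.0003] [ 0.0002  0.0004 -0.0001] width 49.6
```

{"api": "drive_tool", "payload": {
  "moves": [
    [[0, 0.0013, 0, 0, 0, 0, 0], [0, 0, 0, 0, 0, 0, 0]]
  ]
}}

```text
clock: 5.75
position: [513.7, 183.2, 174.4]
ee_rot: [-0.487, 0.873, 0.0, 0.0]
contact_force: [0.6, 0.3, -4.1]
gripper_width: 49.4
```

Run:
```python
from h import *
g(7.5,0,6)
```

```text
t 5.75 pos n,l,u [6.9  0.06 6.3 ] F n,l,u [-0.51 -0.34 -4.07] tq [-0.02  0.02  0.05] row [ 0.0006 -0.0001  0.0003] [ 0.0002  0.0005 -0.0002] width 49.4
```

{"api": "drive_tool", "payload": {
  "moves": [
    [[0, 0.0007, 0, 0, 0, 0, 0], [0, 0, 0, 0, 0, 0, 0]]
  ]
}}

```text
clock: 5.95
position: [513.3, 182.5, 174.4]
ee_rot: [-0.487, 0.873, 0.0, 0.0]
contact_force: [-0.0, -0.0, -3.1]
gripper_width: 49.5
```

Run:
```python
from h import *
g(7.5,0,6)
```

```text
t 5.95 pos n,l,u [7.71 0.06 6.27] F n,l,u [ 0.03 -0.01 -3.12] tq [ 0.01 -0.   -0.03] row [-0.0002 -0.0001  0.0003] [ 0.0003  0.0004 -0.0003] width 49.5
```

{"api": "drive_tool", "payload": {
  "moves": [
    [[0, 0.0007, 0, 0, 0, 0, 0], [0, 0, 0, 0, 0, 0, 0]]
  ]
}}

```text
clock: 6.15
position: [513.1, 182.1, 174.4]
ee_rot: [-0.487, 0.873, 0.0, 0.001]
contact_force: [-0.2, 0.1, -4.2]
gripper_width: 49.6
```

Run:
```python
from h import *
g(7.5,0,6)
```

```text
t 6.15 pos n,l,u [8.1  0.02 6.32] F n,l,u [-0.02  0.2  -4.19] tq [ 0.   -0.03  0.04] row [-0.0006 -0.      0.0003] [ 0.      0.0012 -0.0002] width 49.6
```

{"api": "drive_tool", "payload": {
  "moves": [
    [[0, 0.0007, 0, 0, 0, 0, 0], [0, 0, 0, 0, 0, 0, 0]]
  ]
}}

```text
clock: 6.35
position: [513.2, 182.2, 174.5]
ee_rot: [-0.487, 0.873, 0.001, 0.001]
contact_force: [1.3, 0.9, -3.9]
gripper_width: 49.4
```

Run:
```python
from h import *
g(7.5,0,6)
```

```text
t 6.35 pos n,l,u [ 8.02 -0.01  6.36] F n,l,u [-1.45 -0.63 -3.95] tq [ 0.07 -0.06  0.  ] row [-0.0005  0.      0.0004] [-0.0003  0.0028  0.    ] width 49.4
```

The bow meets the nose's inner side at n≈8.0 (−1.5 N). I'll back off 0.8 mm and raise slowly, feeling for the keeper.

{"api": "drive_tool", "payload": {
  "moves": [
    [[0, -0.0009, 0, -0.001, 0, 0.002, 0], [0, 0, 0, 0, 0, 0, 0]]
  ]
}}

```text
clock: 6.55
position: [513.4, 182.6, 175.5]
ee_rot: [-0.487, 0.873, -0.0, -0.0]
contact_force: [0.2, 0.1, -3.8]
gripper_width: 49.6
```

Run:
```python
from h import *
g(7.2,0,8.5)
```

```text
t 6.55 pos n,l,u [7.58 0.02 7.36] F n,l,u [-0.18 -0.14 -3.77] tq [-0.02 -0.01  0.01] row [-0.0004 -0.     -0.0011] [-0.0001 -0.0007  0.    ] width 49.6
```

{"api": "drive_tool", "payload": {
  "moves": [
    [[0, -0.0005, 0, -0.0011, 0, -0.001, 0], [0, 0, 0, 0, 0, 0, 0]]
  ]
}}

```text
clock: 6.75
position: [513.5, 182.8, 176.6]
ee_rot: [-0.487, 0.873, -0.0, -0.0]
contact_force: [-0.8, 0.5, -4.1]
gripper_width: 49.5
```

Run:
```python
from h import *
g(7.2,0,9.5)
```

```text
t 6.75 pos n,l,u [7.34 0.04 8.52] F n,l,u [ 0.    1.   -4.07] tq [ 0.01 -0.    0.03] row [-0.0001 -0.     -0.001 ] [ 0.0001 -0.0003  0.    ] width 49.5
```

{"api": "drive_tool", "payload": {
  "moves": [
    [[0, 0, 0, -0.001, 0, 0, 0], [0, 0, 0, 0, 0, 0, 0]]
  ]
}}

```text
clock: 6.95
position: [513.4, 182.6, 177.7]
ee_rot: [-0.487, 0.873, -0.0, -0.0]
contact_force: [-0.3, 0.1, -3.6]
gripper_width: 49.4
```

Run:
```python
from h import *
g(7.2,0,10.5)
```

```text
t 6.95 pos n,l,u [7.51 0.02 9.61] F n,l,u [ 0.08  0.31 -3.6 ] tq [-0.03 -0.07 -0.01] row [-0.0003 -0.     -0.0009] [ 0.0002 -0.0006 -0.0001] width 49.4
```

{"api": "drive_tool", "payload": {
  "moves": [
    [[0, -0.0003, 0, -0.0008, 0, 0, 0], [0, 0, 0, 0, 0, 0, 0]]
  ]
}}

```text
clock: 7.15
position: [513.6, 182.8, 178.6]
ee_rot: [-0.487, 0.873, -0.0, -0.0]
contact_force: [0.2, -0.2, -4.2]
gripper_width: 49.6
```

Run:
```python
from h import *
g(7.2,0,11)
```

```text
t 7.15 pos n,l,u [ 7.27  0.02 10.49] F n,l,u [ 0.06 -0.24 -4.16] tq [ 0.   -0.02 -0.  ] row [-0.0001 -0.     -0.0005] [ 0.0002 -0.0006 -0.0002] width 49.6
```

{"api": "drive_tool", "payload": {
  "moves": [
    [[0, -0.0001, 0, -0.0008, 0, 0, 0], [0, 0, 0, 0, 0, 0, 0]]
  ]
}}

```text
clock: 7.35
position: [513.4, 182.9, 179.2]
ee_rot: [-0.487, 0.873, 0.0, -0.001]
contact_force: [0.5, -0.4, -3.9]
gripper_width: 49.7
```

Run:
```python
from h import *
g(7.2,0,12)
```

```text
t 7.35 pos n,l,u [ 7.31  0.16 11.12] F n,l,u [ 0.06 -0.59 -3.91] tq [ 0.06 -0.04  0.01] row [-0.0001 -0.0002 -0.0009] [ 0.0006 -0.001  -0.0003] width 49.7
```

{"api": "drive_tool", "payload": {
  "moves": [
    [[0, -0.0001, -0.0002, -0.0008, 0, -0.001, 0], [0, 0, 0, 0, 0, 0, 0]]
  ]
}}

```text
clock: 7.55
position: [513.4, 182.9, 179.3]
ee_rot: [-0.487, 0.873, 0.0, -0.001]
contact_force: [-0.7, -0.6, -5.5]
gripper_width: 49.6
```

Run:
```python
from h import *
g(7.2,0,12.5)
```

```text
t 7.55 pos n,l,u [ 7.32  0.19 11.15] F n,l,u [ 0.88  0.29 -5.49] tq [ 0.03 -0.16 -0.  ] row [-0.0001 -0.0002 -0.0013] [ 0.0014 -0.0005 -0.0006] width 49.6
```

{"api": "drive_tool", "payload": {
  "moves": [
    [[0, -0.0001, 0, -0.0008, 0, 0, 0], [0, 0, 0, 0, 0, 0, 0]]
  ]
}}

```text
clock: 7.75
position: [513.3, 182.8, 179.4]
ee_rot: [-0.487, 0.874, 0.001, -0.001]
contact_force: [1.5, 1.1, -6.7]
gripper_width: 49.7
```

Run:
```python
from h import *
g(7.2,0,13)
```

```text
t 7.75 pos n,l,u [ 7.38  0.24 11.32] F n,l,u [-1.74 -0.73 -6.72] tq [ 0.13 -0.32 -0.03] row [-0.0002 -0.0002 -0.0017] [ 0.0018 -0.0011 -0.0008] width 49.7
```

The keeper is felt at u≈11.2 (about +2.7 N over the 4.0 N weight). Clearing should come at about 16.7 and the stop at about 19.2, so I'm aiming for about 17.8.

{"api": "drive_tool", "payload": {
  "moves": [
    [[0, -0.0001, -0.0002, -0.0015, 0.002, -0.001, 0], [0, 0, 0, 0, 0, 0, 0]]
  ]
}}

```text
clock: 7.95
position: [513.2, 182.6, 180.3]
ee_rot: [-0.487, 0.874, -0.0, -0.001]
contact_force: [0.7, -0.5, -7.7]
gripper_width: 49.1
```

Run:
```python
from h import *
g(7.2,0,14)
```

```text
t 7.95 pos n,l,u [ 7.69  0.18 12.19] F n,l,u [ 0.06 -0.88 -7.68] tq [ 0.09 -0.34  0.03] row [-0.0005 -0.0002 -0.0018] [ 0.0004 -0.0013 -0.0011] width 49.1
```

{"api": "drive_tool", "payload": {
  "moves": [
    [[0, -0.0006, -0.0002, -0.0016, 0, -0.001, -0.001], [0, 0, 0, 0, 0, 0, 0]]
  ]
}}

```text
clock: 8.15
position: [513.0, 182.4, 181.2]
ee_rot: [-0.487, 0.873, 0.0, -0.001]
contact_force: [1.1, 0.5, -7.8]
gripper_width: 49.6
```

Run:
```python
from h import *
g(7.2,0,15)
```

```text
t 8.15 pos n,l,u [ 7.91  0.28 13.14] F n,l,u [-1.03 -0.65 -7.8 ] tq [ 0.18 -0.38 -0.01] row [-0.0007 -0.0003 -0.0019] [ 0.0016 -0.0024 -0.0005] width 49.6
```

{"api": "drive_tool", "payload": {
  "moves": [
    [[0, -0.0012, -0.0003, -0.0017, 0.001, -0.002, 0], [0, 0, 0, 0, 0, 0, 0]]
  ]
}}

```text
clock: 8.35
position: [513.0, 182.8, 182.2]
ee_rot: [-0.487, 0.874, 0.0, -0.002]
contact_force: [1.6, 1.3, -8.5]
gripper_width: 49.6
```

Run:
```python
from h import *
g(7.2,0,16)
```

```text
t 8.35 pos n,l,u [ 7.62  0.49 14.14] F n,l,u [-1.97 -0.69 -8.5 ] tq [ 0.14 -0.34 -0.03] row [-0.0004 -0.0005 -0.0019] [ 0.0022 -0.0026 -0.001 ] width 49.6
```

{"api": "drive_tool", "payload": {
  "moves": [
    [[0, -0.0008, -0.0005, -0.0017, 0.002, -0.003, -0.001], [0, 0, 0, 0, 0, 0, 0]]
  ]
}}

```text
clock: 8.55
position: [512.9, 182.7, 183.2]
ee_rot: [-0.487, 0.873, 0.0, -0.001]
contact_force: [1.2, -1.0, -8.0]
gripper_width: 49.3
```

Run:
```python
from h import *
g(7.2,0,17)
```

```text
t 8.55 pos n,l,u [ 7.76  0.48 15.11] F n,l,u [ 0.16 -1.56 -8.  ] tq [-0.08 -0.27  0.01] row [-0.0006 -0.0005 -0.0019] [ 0.0016 -0.0018 -0.0003] width 49.3
```

{"api": "drive_tool", "payload": {
  "moves": [
    [[0, -0.0008, -0.0006, -0.0018, 0.002, -0.002, 0], [0, 0, 0, 0, 0, 0, 0]]
  ]
}}

```text
clock: 8.75
position: [512.8, 182.4, 184.3]
ee_rot: [-0.487, 0.874, -0.0, -0.001]
contact_force: [0.3, 0.2, -9.3]
gripper_width: 49.7
```

Run:
```python
from h import *
g(7.2,0,17.5)
```

```text
t 8.75 pos n,l,u [ 8.    0.44 16.16] F n,l,u [-0.3  -0.12 -9.26] tq [-0.08 -0.21 -0.05] row [-0.0008 -0.0004 -0.0013] [ 0.0012 -0.0024 -0.0008] width 49.7
```

{"api": "drive_tool", "payload": {
  "moves": [
    [[0, -0.001, -0.0005, -0.0019, 0.001, -0.003, 0], [0, 0, 0, 0, 0, 0, 0]]
  ]
}}

```text
clock: 8.95
position: [512.7, 182.4, 185.4]
ee_rot: [-0.487, 0.874, 0.0, -0.001]
contact_force: [0.0, -0.9, -10.8]
gripper_width: 49.5
```

Run:
```python
from h import *
g(7.2,0,17.8)
im,d=shot('wrist','w6')
z=np.load('w6.npz'); P=cloud('wrist',d,z['p'],z['q'])
hsv=cv2.cvtColor(im,cv2.COLOR_RGB2HSV).astype(int);H,S=hsv[...,0],hsv[...,1]
y=np.radians(-121.7)
for v in range(230,352,8):
    us=[u for u in range(270,370) if (H[v,u]<5 or H[v,u]>174) and S[v,u]>140]
    if us:
        q=np.median(P[v,us],0); print(v,us[0],us[-1],'n',round((q[:2]-[517.4,189])@[np.cos(y),np.sin(y)],1),'z',round(q[2],1))
g(7.2,0,17.8)
```

```text
t 8.95 pos n,l,u [ 8.1   0.47 17.27] F n,l,u [  0.71  -0.47 -10.76] tq [-0.21 -0.01 -0.01] row [-0.0009 -0.0005 -0.0005] [ 0.0019 -0.002  -0.0013] width 49.5
262 302 336 n 33.2 z 233.5
270 301 337 n 30.1 z 234.0
278 301 336 n 25.1 z 231.3
286 301 336 n 20.8 z 230.1
294 302 336 n 17.3 z 230.4
302 302 336 n 13.9 z 230.5
310 302 336 n 10.3 z 230.6
318 302 336 n 6.5 z 231.1
326 302 336 n 3.3 z 231.5
334 302 337 n -0.9 z 231.6
342 302 336 n -4.3 z 232.2
350 302 336 n -8.1 z 232.3
t 9.0 pos n,l,u [ 8.06  0.46 17.22] F n,l,u [  1.75   0.4  -10.36] tq [-0.35  0.13 -0.04] row [-0.0009 -0.0005 -0.0006] [ 0.0018 -0.002  -0.0013] width 49.5
```

View pics/w6.png

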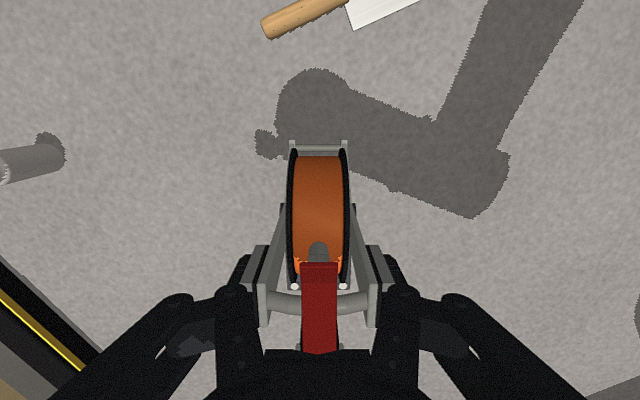

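The keeper is raised about 0.21 rad (slope down from 0.285 to 0.076). I need slightly more, about 0.7 mm.

{"api": "drive_tool", "payload": {
  "moves": [
    [[0, -0.0008, -0.0005, -0.0013, 0.002, -0.002, -0.001], [0, 0, 0, 0, 0, 0, 0]]
  ]
}}

```text
clock: 9.2
position: [512.8, 182.3, 186.0]
ee_rot: [-0.487, 0.873, 0.0, -0.001]
contact_force: [-0.4, -1.1, -10.9]
gripper_width: 49.3
```

```bash
cat >> h.py <<'E'
def keep(tag):
    im,d=shot('wrist',tag); z=np.load(tag+'.npz'); P=cloud('wrist',d,z['p'],z['q'])
    hsv=cv2.cvtColor(im,cv2.COLOR_RGB2HSV).astype(int);H,S=hsv[...,0],hsv[...,1]
    y=np.radians(YAW); m=((H<5)|(H>174))&(S>140); m[:,:270]=0;m[:,370:]=0
    q=P[m]; n=(q[:,:2]-G[:2])@[np.cos(y),np.sin(y)]; k=(n>-8)&(n<21)&(q[:,2]>200)
    if k.sum()<50: print('few red',k.sum()); return
    c=np.polyfit(n[k],q[k,2],1); r=q[k,2]-np.polyval(c,n[k]); kk=np.abs(r)<2; c=np.polyfit(n[k][kk],q[k,2][kk],1)
    print('keeper slope',c[0].round(4),'ang',(0.285+np.arctan(c[0])).round(3),'lip n',np.percentile(n,99).round(1))
E
python3 - <<'E'
from h import *
g(7.2,0,18)
keep('w7')
E
```

```text
t 9.2 pos n,l,u [ 8.16  0.42 17.88] F n,l,u [  1.15  -0.27 -10.95] tq [-0.23  0.04 -0.03] row [-0.001  -0.0004 -0.0001] [ 0.0012 -0.0022 -0.0006] width 49.3
keeper slope -0.0499 ang 0.235 lip n 33.5
```

{"api": "drive_tool", "payload": {
  "moves": [
    [[0, 0.0015, -0.0004, -0.0006, 0.001, -0.002, 0], [0, 0, 0, 0, 0, 0, 0]]
  ]
}}

```text
clock: 9.45
position: [512.9, 182.1, 186.7]
ee_rot: [-0.487, 0.873, 0.001, 0.001]
contact_force: [-0.8, -2.4, -11.5]
gripper_width: 49.2
```

Run:
```python
from h import *
g(12,0,18.2)
```

```text
t 9.45 pos n,l,u [ 8.18  0.2  18.63] F n,l,u [  2.5   -0.58 -11.47] tq [-0.65  0.19  0.02] row [ 0.0038 -0.0002  0.0004] [-0.0002  0.0032 -0.0002] width 49.2
```

{"api": "drive_tool", "payload": {
  "moves": [
    [[0, 0, 0, 0.0002, 0, 0, 0], [0, 0, 0, 0, 0, 0, 0]]
  ]
}}

```text
clock: 9.65
position: [513.0, 182.1, 186.6]
ee_rot: [-0.487, 0.873, 0.001, 0.001]
contact_force: [-1.0, -1.0, -10.7]
gripper_width: 49.4
```

Run:
```python
from h import *
g(12,0,18.2)
keep('w8')
g(12,0,18.2)
```

```text
t 9.65 pos n,l,u [ 8.2   0.13 18.54] F n,l,u [  1.33   0.35 -10.66] tq [-0.11  0.13  0.06] row [ 0.0038 -0.0001  0.0003] [-0.0004  0.0032 -0.0001] width 49.4
keeper slope -0.0228 ang 0.262 lip n 33.3
t 9.7 pos n,l,u [ 8.23  0.14 18.51] F n,l,u [ -0.52   0.42 -10.85] tq [-0.16  0.13 -0.01] row [ 0.0038 -0.0001  0.0003] [-0.0003  0.0031 -0.0001] width 49.1
```

View pics/w8.png

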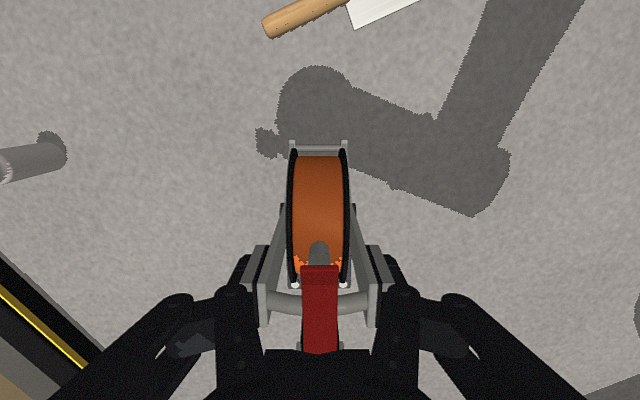

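Keeper at about 0.26 rad, inside the window. I'll draw out slowly.

{"api": "drive_tool", "payload": {
  "moves": [
    [[0, 0.0025, 0, 0, 0, 0.002, 0], [0, 0, 0, 0, 0, 0, 0]]
  ]
}}

```text
clock: 9.9
position: [512.7, 180.9, 187.1]
ee_rot: [-0.487, 0.873, 0.0, 0.002]
contact_force: [-1.1, -2.5, -11.2]
gripper_width: 49.6
```

Run:
```python
from h import *
g(12,0,18.3)
```

```text
t 9.9 pos n,l,u [ 9.35 -0.21 19.01] F n,l,u [  2.68  -0.33 -11.21] tq [-0.64  0.23 -0.03] row [0.0027 0.0002 0.0007] [-0.0017  0.0043  0.0004] width 49.6
```

{"api": "drive_tool", "payload": {
  "moves": [
    [[0, 0.0025, 0, 0.0008, -0.001, 0.005, 0], [0, 0, 0, 0, 0, 0, 0]]
  ]
}}

```text
clock: 10.1
position: [512.1, 179.2, 186.9]
ee_rot: [-0.487, 0.873, -0.001, 0.001]
contact_force: [-1.2, -1.4, -12.0]
gripper_width: 49.1
```

Run:
```python
from h import *
g(14,0,18.3)
```

```text
t 10.1 pos n,l,u [11.09 -0.63 18.79] F n,l,u [  1.78   0.28 -11.96] tq [-0.45  0.11  0.03] row [0.0029 0.0006 0.0005] [-0.002   0.0012  0.0009] width 49.1
```

{"api": "drive_tool", "payload": {
  "moves": [
    [[0, 0.0032, 0.0006, 0.0008, -0.002, 0.002, 0.001], [0, 0, 0, 0, 0, 0, 0]]
  ]
}}

```text
clock: 10.3
position: [510.4, 176.8, 186.7]
ee_rot: [-0.487, 0.873, -0.0, 0.0]
contact_force: [-0.9, -1.9, -10.3]
gripper_width: 49.9
```

Run:
```python
from h import *
g(17,0,18)
```

```text
t 10.3 pos n,l,u [14.03 -0.47 18.56] F n,l,u [  2.05  -0.27 -10.35] tq [-0.44  0.31  0.05] row [0.003  0.0005 0.0006] [-0.001   0.0004 -0.    ] width 49.9
```

{"api": "drive_tool", "payload": {
  "moves": [
    [[0, 0.0035, 0.0005, 0.0003, -0.001, 0.001, 0], [0, 0.002, 0, 0, 0, 0, 0], [0, 0, 0, 0, 0, 0, 0]]
  ]
}}

```text
clock: 10.6
position: [508.1, 173.2, 187.3]
ee_rot: [-0.487, 0.873, 0.0, 0.002]
contact_force: [1.6, 1.2, -10.5]
gripper_width: 49.5
```

Run:
```python
from h import *
g(22,0,18.3)
```

```text
t 10.6 pos n,l,u [18.34 -0.41 19.17] F n,l,u [ -1.88  -0.76 -10.48] tq [ 0.15 -0.29 -0.05] row [0.0037 0.0004 0.0009] [-0.0018  0.0036  0.0004] width 49.5
```

{"api": "drive_tool", "payload": {
  "moves": [
    [[0, 0.0035, 0.0004, 0.0007, -0.002, 0.004, 0], [0, 0.002, 0, 0, 0, 0, 0], [0, 0, 0, 0, 0, 0, 0]]
  ]
}}

```text
clock: 10.9
position: [505.3, 168.8, 187.3]
ee_rot: [-0.488, 0.873, -0.0, 0.001]
contact_force: [0.7, 1.2, -9.5]
gripper_width: 49.7
```

Run:
```python
from h import *
g(26,0,18.5)
```

```text
t 10.9 pos n,l,u [23.53 -0.36 19.2 ] F n,l,u [-1.41  0.06 -9.46] tq [ 0.26 -0.35  0.04] row [0.0025 0.0004 0.0007] [-0.0009  0.0014  0.001 ] width 49.7
```

{"api": "drive_tool", "payload": {
  "moves": [
    [[0, 0.004, 0.0004, 0.0004, -0.001, 0.001, 0.001], [0, 0.003, 0, 0, 0, 0, 0], [0, 0, 0, 0, 0, 0, 0]]
  ]
}}

```text
clock: 11.2
position: [500.2, 161.1, 187.3]
ee_rot: [-0.487, 0.873, -0.001, -0.001]
contact_force: [0.9, -1.2, -6.8]
gripper_width: 49.2
```

Run:
```python
from h import *
g(35,0,18.5)
```

```text
t 11.2 pos n,l,u [ 3.273e+01 -2.000e-02  1.924e+01] F n,l,u [ 0.6  -1.41 -6.82] tq [ 0.01  0.04 -0.02] row [0.0023 0.     0.0007] [ 0.0004 -0.0029 -0.0003] width 49.2
```

Drawing free. I'll continue at the same height.

{"api": "drive_tool", "payload": {
  "moves": [
    [[0, 0.004, 0, 0.0003, 0, -0.002, 0], [0, 0.004, 0, 0, 0, 0, 0], [0, 0.006, 0, 0, 0, 0, 0], [0, 0.008, 0, 0, 0, 0, 0], [0, 0.01, 0, 0, 0, 0, 0], [0, 0.01, 0, 0, 0, 0, 0], [0, 0.005, 0, 0, 0, 0, 0], [0, 0, 0, 0, 0, 0, 0]]
  ]
}}

```text
clock: 12.0
position: [474.4, 116.8, 190.7]
ee_rot: [-0.487, 0.873, -0.001, 0.002]
contact_force: [0.1, -0.0, -3.5]
gripper_width: 49.2
```

Run:
```python
from h import *
g(90,0,20)
shot('wrist','w9')
im,d=shot('side','s9'); a=cv2.imread('pics/s9.png')[60:220,280:440]; cv2.imwrite('pics/s9c.png',cv2.resize(a,None,fx=3.5,fy=3.5,interpolation=cv2.INTER_CUBIC))
```

```text
t 12.0 pos n,l,u [84.02 -1.37 22.56] F n,l,u [-0.02 -0.13 -3.45] tq [-0.02  0.03  0.03] row [0.006  0.0014 0.0025] [-0.004   0.0029  0.0002] width 49.2
```

View pics/w9.png

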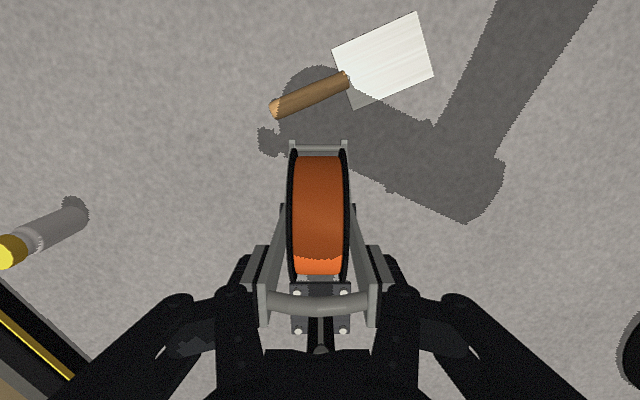

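View pics/s9c.png

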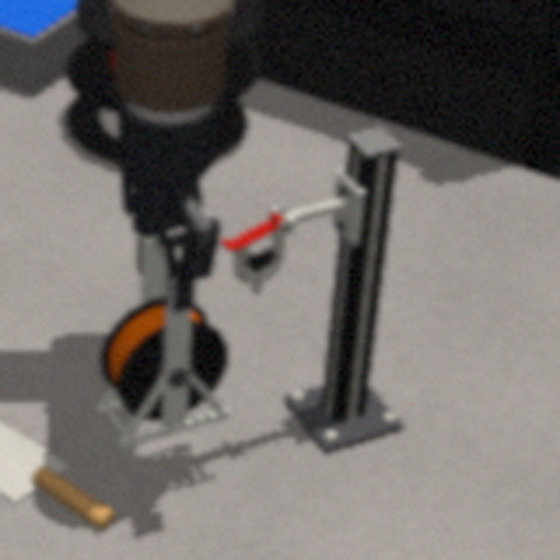

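The hanger is free, the bow hangs clear, and in the side crop the red keeper (255,232) has snapped back down onto the nose. I'll raise and carry it to a viewing pose behind the tray, with the tool x axis along the tray's x axis.

{"api": "drive_tool", "payload": {
  "moves": [
    [[0, 0.01, 0, -0.01, 0, 0, 0], [0, 0.01, 0, -0.02, 0, 0, 0], [0, 0, 0, -0.025, 0, 0, 0], [0, 0, 0, -0.015, 0, 0, 0], [0, 0, 0, 0, 0, 0, 0]]
  ]
}}

```text
clock: 12.6
position: [463.1, 98.7, 264.8]
ee_rot: [-0.488, 0.873, -0.001, 0.002]
contact_force: [0.3, 0.3, -3.7]
gripper_width: 49.5
```

Run:
```python
from h import *
st();plan([402,-187,262],-22,wmax=.1)
```

```text
{'clock': 12.6, 'position': [463.1028, 98.7076, 264.8143], 'ee_rot': [-0.4879, 0.8729, -0.0015, 0.0019], 'contact_force': [0.2925, 0.3437, -3.7243], 'wrist_torque': [0.0293, -0.0433, 0.0303], 'gripper_width': 49.4583, 'joints': [0.5564, 0.096, -0.2953, 0.0034, -1.1757, -1.109]}
n 18 d [ -61.1 -285.7   -2.8] w [-0.005 -0.003 -1.738]
[1,0.0153,-0.0054,0.0002,-0.000,-0.000,-0.097],
[1,0.0158,-0.0039,0.0001,-0.000,-0.000,-0.097],
[1,0.0161,-0.0024,0.0001,-0.000,-0.000,-0.097],
[1,0.0162,-0.0008,0.0001,-0.000,-0.000,-0.097],
[1,0.0162,0.0007,0.0001,-0.000,-0.000,-0.097],
[1,0.0161,0.0023,0.0001,-0.000,-0.000,-0.097],
[1,0.0158,0.0038,0.0001,-0.000,-0.000,-0.097],
[1,0.0153,0.0053,0.0001,-0.000,-0.000,-0.097],
[1,0.0147,0.0068,0.0001,-0.000,-0.000,-0.097],
[1,0.0140,0.0082,0.0001,-0.000,-0.000,-0.097],
[1,0.0132,0.0095,0.0001,-0.000,-0.000,-0.097],
[1,0.0122,0.0107,0.0001,-0.000,-0.000,-0.097],
[1,0.0111,0.0118,0.0001,-0.000,-0.000,-0.097],
[1,0.0099,0.0129,0.0001,-0.000,-0.000,-0.097],
[1,0.0086,0.0138,0.0001,-0.000,-0.000,-0.097],
[1,0.0072,0.0145,0.0001,-0.000,-0.000,-0.097],
[1,0.0058,0.0152,0.0001,-0.000,-0.000,-0.097],
[1,0.0043,0.0156,0.0002,-0.000,-0.000,-0.097],
```

{"api": "drive_tool", "payload": {
  "moves": [
    [[0, 0.0153, -0.0054, 0, 0, 0, -0.097], [0, 0.0158, -0.004, 0, 0, 0, -0.097], [0, 0.016, -0.0024, 0, 0, 0, -0.097], [0, 0.0162, -0.001, 0, 0, 0, -0.097], [0, 0.0162, 0.0007, 0, 0, 0, -0.097], [0, 0.016, 0.0023, 0, 0, 0, -0.097], [0, 0.0158, 0.004, 0, 0, 0, -0.097], [0, 0.0153, 0.0053, 0, 0, 0, -0.097], [0, 0.0147, 0.007, 0, 0, 0, -0.097], [0, 0.014, 0.008, 0, 0, 0, -0.097], [0, 0.013, 0.0095, 0, 0, 0, -0.097], [0, 0.012, 0.0107, 0, 0, 0, -0.097], [0, 0.011, 0.012, 0, 0, 0, -0.097], [0, 0.01, 0.013, 0, 0, 0, -0.097], [0, 0.0086, 0.014, 0, 0, 0, -0.097], [0, 0.0072, 0.0145, 0, 0, 0, -0.097], [0, 0.006, 0.015, 0, 0, 0, -0.097], [0, 0.0043, 0.0156, 0, 0, 0, -0.097], [0, 0, 0, 0, 0, 0, 0], [0, 0, 0, 0, 0, 0, 0]]
  ]
}}

```text
clock: 14.6
position: [399.9, -200.2, 252.8]
ee_rot: [0.989, -0.15, -0.008, -0.0]
contact_force: [-0.3, -0.0, -3.4]
gripper_width: 49.4
```

Run:
```python
from h import *
st();plan([402,-187,262],-22,wmax=.1); shot('wrist','w10')
```

```text
{'clock': 14.6, 'position': [399.8636, -200.2491, 252.7649], 'ee_rot': [0.9886, -0.1502, -0.0084, -0.0004], 'contact_force': [-0.3419, -0.0232, -3.3763], 'wrist_torque': [-0.0887, -0.0542, 0.0118], 'gripper_width': 49.4134, 'joints': [-0.1, 0.0682, -0.3557, -0.0018, -1.1636, 1.37]}
n 1 d [ 2.1 13.2  9.2] w [0.002 0.017 0.082]
[1,-0.0020,-0.0133,-0.0092,0.002,0.017,0.082],
```

View pics/w10.png

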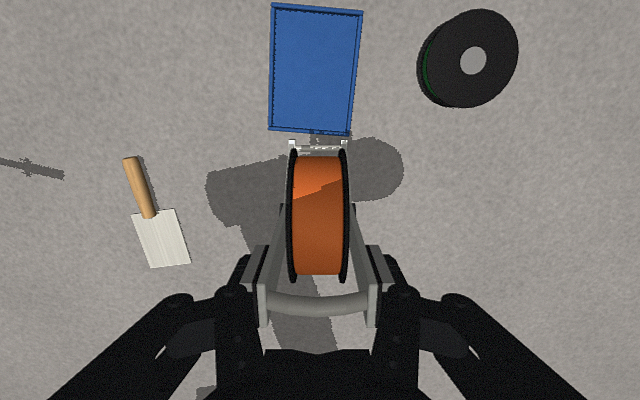

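The whole tray is in view, with corners near (270,3), (363,10), (268,131) and (350,136). I'll fit it.

Run:
```python
from h import *
z=np.load('w10.npz'); im,d=z['im'],z['d']; P=cloud('wrist',d,z['p'],z['q'])
hsv=cv2.cvtColor(im,cv2.COLOR_RGB2HSV).astype(int);H,S,V=[hsv[...,k] for k in range(3)]
m=((H>100)&(H<120)&(S>120)&(d>0)).astype(np.uint8)
n,l,s,c=cv2.connectedComponentsWithStats(m); j=1+s[1:,4].argmax(); q=P[l==j]
print(len(q),np.percentile(q[:,2],[5,50,98]))
for nm,k in (('all',np.ones(len(q),bool)),('rim',q[:,2]>11),('floor',(q[:,2]<8)&(q[:,2]>2))):
    print(nm,k.sum(),cv2.minAreaRect(q[k][:,:2].astype(np.float32)))
T=R.from_quat(z['q']).as_matrix(); Q=(P-z['p'])@T
# bow & feet ends in tool frame
print('foot ends',[np.median(Q[b-1:b+2,a-1:a+2].reshape(-1,3),0).round(1) for a,b in((291,143),(346,143))])
k=(np.abs(Q[...,1])<12)&(np.abs(Q[...,0])<12)&(Q[...,2]<-30)&(Q[...,2]>-50)
print('bow',Q[k].mean(0), Q[k][:,2].min())
```

```text
11012 [ 3.42888895  4.97043653 14.43008235]
all 11012 ((504.8890380859375, -228.90472412109375), (104.51171875, 139.3477325439453), 68.19012451171875)
rim 1706 ((505.125, -228.31512451171875), (103.24161529541016, 139.3477325439453), 68.19012451171875)
floor 9159 ((505.4496154785156, -228.0198516845703), (95.21749877929688, 130.91390991210938), 68.2039794921875)
foot ends [array([ 46.4, -22.3, 118.1]), array([ 45.9,  25.6, 118.3])]
bow [ 1.56141718e+00 -6.15502702e-03 -4.10805528e+01] -44.10738753769757
```

Run:
```python
from h import *
plan([505,-228.5,195],-21.8,smax=14)
```

```text
n 9 d [105.1 -28.4 -57.7] w [0.002 0.017 0.08 ]
[1,0.0122,-0.0005,0.0062,0.000,0.002,0.009],
[1,0.0122,-0.0006,0.0062,0.000,0.002,0.009],
[1,0.0122,-0.0007,0.0063,0.000,0.002,0.009],
[1,0.0121,-0.0008,0.0063,0.000,0.002,0.009],
[1,0.0121,-0.0009,0.0063,0.000,0.002,0.009],
[1,0.0121,-0.0010,0.0063,0.000,0.002,0.009],
[1,0.0121,-0.0011,0.0063,0.000,0.002,0.009],
[1,0.0121,-0.0012,0.0064,0.000,0.002,0.009],
[1,0.0120,-0.0013,0.0064,0.000,0.002,0.009],
```

{"api": "drive_tool", "payload": {
  "moves": [
    [[0, 0.012, -0.0005, 0.006, 0, 0.002, 0.009], [0, 0.012, -0.0006, 0.006, 0, 0.002, 0.009], [0, 0.012, -0.0007, 0.006, 0, 0.002, 0.009], [0, 0.012, -0.0008, 0.006, 0, 0.002, 0.009], [0, 0.012, -0.001, 0.006, 0, 0.002, 0.009], [0, 0.012, -0.001, 0.006, 0, 0.002, 0.009], [0, 0.012, -0.001, 0.006, 0, 0.002, 0.009], [0, 0.012, -0.0012, 0.006, 0, 0.002, 0.009], [0, 0.006, -0.0007, 0.003, 0, 0, 0.009], [0, 0, 0, 0, 0, 0, 0], [0, 0, 0, 0, 0, 0, 0]]
  ]
}}

```text
clock: 15.75
position: [508.4, -227.3, 193.6]
ee_rot: [0.981, -0.193, -0.002, 0.001]
contact_force: [-0.6, 0.6, -3.3]
gripper_width: 49.3
```

Run:
```python
from h import *
plan([505,-228.5,165],-21.8,smax=14)
```

```text
n 3 d [ -3.4  -1.2 -28.6] w [ 0.003  0.002 -0.008]
[1,-0.0009,0.0008,0.0095,0.001,0.001,-0.003],
[1,-0.0009,0.0008,0.0095,0.001,0.001,-0.003],
[1,-0.0009,0.0008,0.0095,0.001,0.001,-0.003],
```

{"api": "drive_tool", "payload": {
  "moves": [
    [[0, -0.001, 0.0008, 0.0095, 0.001, 0.001, -0.003], [0, -0.001, 0.0008, 0.0095, 0.001, 0.001, -0.003], [0, -0.001, 0.0008, 0.007, 0.001, 0, -0.002], [0, 0, 0, 0, 0, 0, 0], [0, 0, 0, 0, 0, 0, 0]]
  ]
}}

```text
clock: 16.25
position: [502.6, -228.3, 166.1]
ee_rot: [0.982, -0.189, -0.0, -0.0]
contact_force: [0.6, 0.3, -3.1]
gripper_width: 49.4
```

Run:
```python
from h import *
plan([505,-228.5,140],-21.8,smax=14);shot('side','s10'); a=cv2.imread('pics/s10.png')[190:330,190:330]; cv2.imwrite('pics/s10c.png',cv2.resize(a,None,fx=4,fy=4,interpolation=cv2.INTER_CUBIC))
shot('wrist','w11')
```

```text
n 2 d [  2.4  -0.2 -26.1] w [-0.001  0.     0.001]
[1,0.0011,-0.0003,0.0131,-0.000,0.000,0.000],
[1,0.0011,-0.0003,0.0131,-0.000,0.000,0.000],
```

View pics/s10c.png

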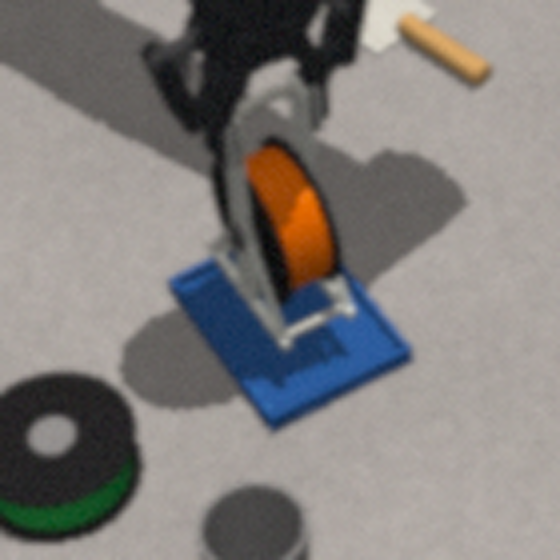

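View pics/w11.png

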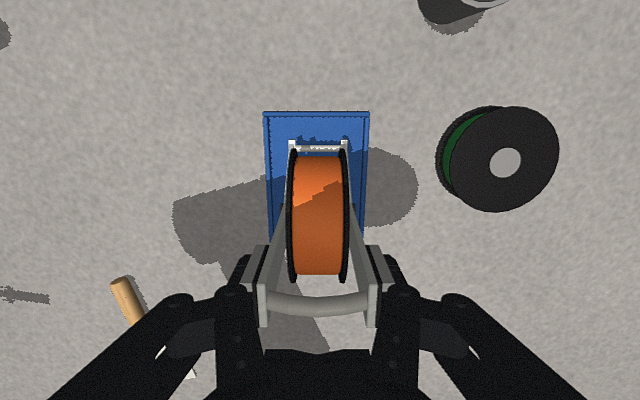

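The hanger is lined up over the tray. I'll lower to just above the floor.

{"api": "drive_tool", "payload": {
  "moves": [
    [[0, 0.0012, -0.0003, 0.009, 0, 0, 0], [0, 0.0012, -0.0003, 0.009, 0, 0, 0], [0, 0, 0, 0.005, 0, 0, 0], [0, 0, 0, 0, 0, 0, 0], [0, 0, 0, 0, 0, 0, 0]]
  ]
}}

```text
clock: 16.85
position: [506.0, -228.6, 141.4]
ee_rot: [0.982, -0.189, 0.0, -0.0]
contact_force: [-0.3, -0.4, -2.6]
gripper_width: 49.6
```

Run:
```python
from h import *
plan([505,-228.5,135],-21.8,smax=14);st()
```

```text
n 1 d [-1.   0.1 -6.4] w [-0.001 -0.001  0.001]
[1,-0.0010,0.0003,0.0064,-0.001,-0.001,0.001],
{'clock': 16.85, 'position': [505.997, -228.6106, 141.4194], 'ee_rot': [0.9821, -0.1886, 0.0005, -0.0003], 'contact_force': [-0.2843, -0.4301, -2.5505], 'wrist_torque': [0.0053, -0.0413, -0.0155], 'gripper_width': 49.5526, 'joints': [-0.1328, 0.3495, -0.2912, -0.0008, -0.9292, 1.3246]}
```

{"api": "drive_tool", "payload": {
  "moves": [
    [[0, -0.0005, 0, 0.003, -0.001, -0.001, 0], [0, 0, 0, 0, 0, 0, 0]]
  ]
}}

```text
clock: 17.05
position: [505.6, -228.4, 138.3]
ee_rot: [0.982, -0.189, -0.0, 0.0]
contact_force: [0.1, 0.2, -4.0]
gripper_width: 49.3
```

{"api": "drive_tool", "payload": {
  "moves": [
    [[0, 0, 0, 0.002, 0, 0, 0], [0, 0, 0, 0, 0, 0, 0]]
  ]
}}

```text
clock: 17.25
position: [505.9, -228.5, 136.5]
ee_rot: [0.982, -0.189, 0.0, 0.0]
contact_force: [-0.0, 0.2, -3.6]
gripper_width: 49.6
```

{"api": "drive_tool", "payload": {
  "moves": [
    [[0, 0, 0, 0.0015, 0, 0, 0], [0, 0, 0, 0, 0, 0, 0]]
  ]
}}

```text
clock: 17.45
position: [506.0, -228.5, 135.1]
ee_rot: [0.982, -0.189, 0.001, 0.0]
contact_force: [0.1, 0.2, -3.8]
gripper_width: 49.3
```

Run:
```python
from h import *
plan([505,-228.5,133],-21.8,smax=14);st()
```

```text
n 1 d [-1.   0.  -2.1] w [ 0.    -0.001  0.001]
[1,-0.0009,0.0003,0.0021,0.000,-0.001,0.001],
{'clock': 17.45, 'position': [505.9814, -228.5239, 135.1102], 'ee_rot': [0.9821, -0.1885, 0.0006, 0.0001], 'contact_force': [0.1139, 0.1891, -3.8205], 'wrist_torque': [0.0218, 0.0174, -0.0111], 'gripper_width': 49.3394, 'joints': [-0.1321, 0.3563, -0.2997, 0.0004, -0.9136, 1.3233]}
```

{"api": "drive_tool", "payload": {
  "moves": [
    [[0, 0, 0, 0.001, 0, 0, 0], [0, 0, 0, 0, 0, 0, 0]]
  ]
}}

```text
clock: 17.65
position: [506.1, -228.6, 134.2]
ee_rot: [0.982, -0.189, 0.001, 0.0]
contact_force: [-0.4, 0.3, -4.4]
gripper_width: 49.5
```

{"api": "drive_tool", "payload": {
  "moves": [
    [[0, 0, 0, 0.001, 0, 0, 0], [0, 0, 0, 0, 0, 0, 0]]
  ]
}}

```text
clock: 17.85
position: [506.1, -228.6, 133.1]
ee_rot: [0.982, -0.189, 0.001, 0.0]
contact_force: [0.5, 0.8, -4.0]
gripper_width: 49.5
```

{"api": "drive_tool", "payload": {
  "moves": [
    [[0, 0, 0, 0.0008, 0, 0, 0], [0, 0, 0, 0, 0, 0, 0]]
  ]
}}

```text
clock: 18.05
position: [506.1, -228.6, 132.3]
ee_rot: [0.982, -0.189, 0.001, 0.0]
contact_force: [-0.8, 0.5, -4.3]
gripper_width: 49.4
```

{"api": "drive_tool", "payload": {
  "moves": [
    [[0, 0, 0, 0.0008, 0, 0, 0], [0, 0, 0, 0, 0, 0, 0]]
  ]
}}

```text
clock: 18.25
position: [506.3, -228.6, 131.5]
ee_rot: [0.982, -0.188, 0.001, 0.0]
contact_force: [-0.3, -0.7, -4.3]
gripper_width: 49.6
```

{"api": "drive_tool", "payload": {
  "moves": [
    [[0, 0, 0, 0.0008, 0, 0, 0], [0, 0, 0, 0, 0, 0, 0]]
  ]
}}

```text
clock: 18.45
position: [506.5, -228.7, 131.5]
ee_rot: [0.982, -0.188, 0.001, 0.0]
contact_force: [0.1, -0.1, -4.6]
gripper_width: 49.5
```

{"api": "drive_tool", "payload": {
  "moves": [
    [[0, 0, 0, 0.0008, 0, 0, 0], [0, 0, 0, 0, 0, 0, 0]]
  ]
}}

```text
clock: 18.65
position: [506.7, -228.8, 131.4]
ee_rot: [0.982, -0.188, 0.002, 0.0]
contact_force: [-0.9, 0.7, -2.9]
gripper_width: 49.4
```

Run:
```python
from h import *
plan([505,-228.5,131],-21.8,smax=14);st()
```

```text
n 1 d [-1.7  0.3 -0.4] w [ 0.    -0.003  0.002]
[1,-0.0017,0.0003,0.0004,0.000,-0.003,0.002],
{'clock': 18.65, 'position': [506.7018, -228.8103, 131.4297], 'ee_rot': [0.9821, -0.1883, 0.0017, 0.0004], 'contact_force': [-0.9105, 0.7283, -2.9265], 'wrist_torque': [0.1842, 0.2158, -0.034], 'gripper_width': 49.4256, 'joints': [-0.132, 0.3606, -0.3042, 0.0013, -0.9028, 1.3232]}
```

{"api": "drive_tool", "payload": {
  "moves": [
    [[0, -0.0006, 0, 0.0006, 0, -0.003, 0], [0, 0, 0, 0, 0, 0, 0]]
  ]
}}

```text
clock: 18.85
position: [506.8, -228.9, 131.4]
ee_rot: [0.982, -0.188, 0.001, 0.0]
contact_force: [-0.8, -0.5, -1.7]
gripper_width: 49.6
```

Run:
```python
from h import *
plan([505,-228.5,131],-21.8,smax=14);st()
```

```text
n 1 d [-1.8  0.4 -0.4] w [ 0.    -0.002  0.002]
[1,-0.0018,0.0003,0.0004,0.000,-0.002,0.002],
{'clock': 18.85, 'position': [506.797, -228.8522, 131.3716], 'ee_rot': [0.9822, -0.1881, 0.001, 0.0003], 'contact_force': [-0.7575, -0.4876, -1.7079], 'wrist_torque': [0.1258, 0.1944, -0.0151], 'gripper_width': 49.5542, 'joints': [-0.1322, 0.3614, -0.3029, 0.001, -0.9044, 1.324]}
```

{"api": "drive_tool", "payload": {
  "moves": [
    [[0, -0.0006, 0, 0.001, 0, -0.002, 0], [0, 0, 0, 0, 0, 0, 0]]
  ]
}}

```text
clock: 19.05
position: [506.8, -228.9, 131.4]
ee_rot: [0.982, -0.188, 0.001, 0.0]
contact_force: [0.1, -0.4, -1.9]
gripper_width: 49.7
```

Run:
```python
from h import *
plan([505,-228.5,131],-21.8,smax=14);st()
```

```text
n 1 d [-1.8  0.4 -0.4] w [ 0.    -0.002  0.002]
[1,-0.0018,0.0003,0.0004,0.000,-0.002,0.002],
{'clock': 19.05, 'position': [506.8401, -228.8618, 131.4011], 'ee_rot': [0.9822, -0.1879, 0.0009, 0.0003], 'contact_force': [0.126, -0.4181, -1.9419], 'wrist_torque': [0.0946, 0.1249, -0.0032], 'gripper_width': 49.6886, 'joints': [-0.1323, 0.3616, -0.3026, 0.0009, -0.9049, 1.3243]}
```

{"api": "drive_tool", "payload": {
  "moves": [
    [[0, 0, 0, 0.0008, 0, -0.006, 0], [0, 0, 0, 0, 0, 0, 0]]
  ]
}}

```text
clock: 19.25
position: [507.2, -229.1, 131.5]
ee_rot: [0.982, -0.188, -0.002, -0.0]
contact_force: [0.6, -0.2, -0.5]
gripper_width: 49.3
```

Run:
```python
from h import *
plan([505,-228.5,131],-21.8,smax=14);st()
```

```text
n 1 d [-2.2  0.6 -0.5] w [0.    0.003 0.003]
[1,-0.0023,0.0003,0.0005,0.000,0.003,0.003],
{'clock': 19.25, 'position': [507.2408, -229.0782, 131.5111], 'ee_rot': [0.9822, -0.1877, -0.0016, -0.0001], 'contact_force': [0.577, -0.2151, -0.4732], 'wrist_torque': [0.0948, 0.1372, 0.0531], 'gripper_width': 49.2861, 'joints': [-0.1332, 0.3644, -0.2972, -0.0004, -0.9123, 1.3267]}
```

{"api": "drive_tool", "payload": {
  "moves": [
    [[0, 0, 0, 0.001, 0, -0.003, 0], [0, 0, 0, 0, 0, 0, 0]]
  ]
}}

```text
clock: 19.45
position: [507.6, -229.2, 131.6]
ee_rot: [0.982, -0.187, -0.003, -0.0]
contact_force: [-0.6, 0.9, 0.0]
gripper_width: 49.6
```

Run:
```python
from h import *
plan([505,-228.5,131],-21.8,smax=14);st()
shot('side','s12'); a=cv2.imread('pics/s12.png')[190:330,190:330]; cv2.imwrite('pics/s12c.png',cv2.resize(a,None,fx=4,fy=4,interpolation=cv2.INTER_CUBIC))
```

```text
n 1 d [-2.6  0.7 -0.6] w [0.001 0.005 0.004]
[1,-0.0026,0.0003,0.0006,0.001,0.005,0.004],
{'clock': 19.45, 'position': [507.5597, -229.1857, 131.614], 'ee_rot': [0.9823, -0.1873, -0.0026, -0.0002], 'contact_force': [-0.6042, 0.9054, 0.0019], 'wrist_torque': [0.2435, 0.144, 0.0353], 'gripper_width': 49.6436, 'joints': [-0.1335, 0.3658, -0.2945, -0.0009, -0.9158, 1.328]}
```

View pics/s12c.png

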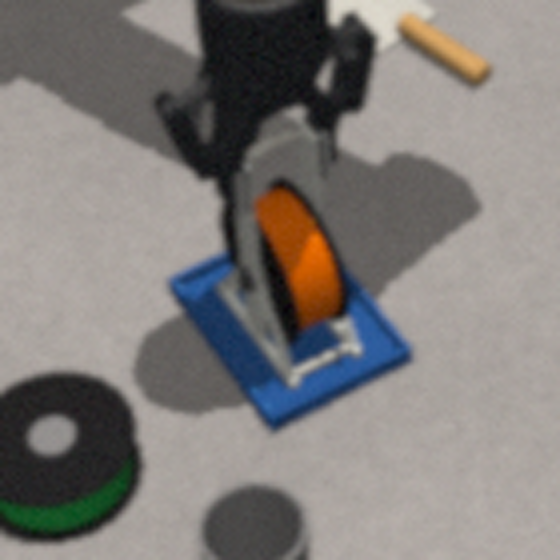

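The hanger's weight is now on the tray (Fz≈0) and it stands inside the walls. Letting go.

{"api": "drive_tool", "payload": {
  "moves": [
    [[0.62, 0, 0, 0, 0, 0, 0], [0.7, 0, 0, 0, 0, 0, 0], [0.8, 0, 0, 0, 0, 0, 0], [1, 0, 0, 0, 0, 0, 0], [1, 0, 0, 0, 0, 0, 0], [1, 0, 0, 0, 0, 0, 0]]
  ]
}}

```text
clock: 20.1
position: [507.9, -229.4, 130.3]
ee_rot: [0.982, -0.187, -0.003, -0.0]
contact_force: [0.8, -0.4, 0.1]
gripper_width: 85.5
```

Run:
```python
from h import *
st();shot('wrist','w12');plan([505,-228.5,260],-21.8,smax=14)
```

```text
{'clock': 20.1, 'position': [507.9292, -229.3721, 130.312], 'ee_rot': [0.9823, -0.1873, -0.0027, -0.0001], 'contact_force': [0.7618, -0.3588, 0.0854], 'wrist_torque': [-0.0113, 0.0336, 0.0127], 'gripper_width': 85.4541, 'joints': [-0.1336, 0.3679, -0.2952, -0.0006, -0.9131, 1.3278]}
n 10 d [ -2.9   0.9 129.7] w [0.001 0.005 0.003]
[1,-0.0004,0.0000,-0.0130,0.000,0.001,0.000],
[1,-0.0004,0.0000,-0.0130,0.000,0.001,0.000],
[1,-0.0004,0.0000,-0.0130,0.000,0.001,0.000],
[1,-0.0004,0.0000,-0.0130,0.000,0.001,0.000],
[1,-0.0003,0.0000,-0.0130,0.000,0.001,0.000],
[1,-0.0003,0.0000,-0.0130,0.000,0.001,0.000],
[1,-0.0003,0.0000,-0.0130,0.000,0.001,0.000],
[1,-0.0003,0.0000,-0.0130,0.000,0.001,0.000],
[1,-0.0003,0.0000,-0.0130,0.000,0.001,0.000],
[1,-0.0003,0.0000,-0.0130,0.000,0.001,0.000],
```

View pics/w12.png

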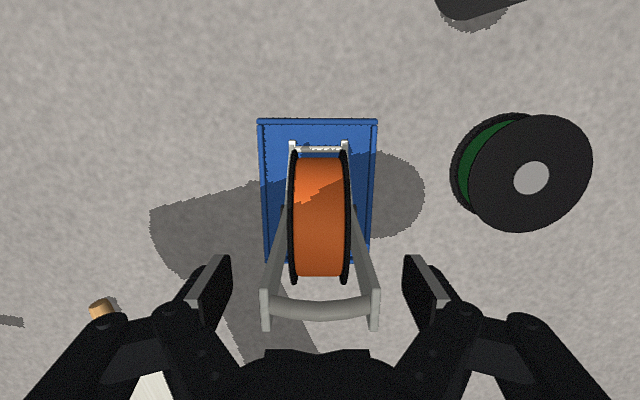

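The fingers are clear of the cheeks on both sides and the hanger stands square in the tray. Retreating straight up.

{"api": "drive_tool", "payload": {
  "moves": [
    [[1, 0, 0, -0.006, 0, 0, 0], [1, 0, 0, -0.012, 0, 0, 0], [1, 0, 0, -0.015, 0, 0, 0], [1, 0, 0, -0.02, 0, 0, 0], [1, 0, 0, -0.025, 0, 0, 0], [1, 0, 0, -0.03, 0, 0, 0], [1, 0, 0, -0.03, 0, 0, 0], [1, 0, 0, -0.02, 0, 0, 0], [1, -0.03, 0, 0, 0, 0, 0], [1, -0.04, 0, 0, 0, 0, 0], [1, -0.04, 0, 0, 0, 0, 0], [1, -0.03, 0, 0, 0, 0, 0], [1, 0, 0, 0, 0, 0, 0], [1, 0, 0, 0, 0, 0, 0], [1, 0, 0, 0, 0, 0, 0]]
  ]
}}

```text
clock: 21.65
position: [375.3, -177.9, 309.9]
ee_rot: [0.982, -0.187, 0.008, 0.0]
contact_force: [1.0, 0.2, 0.8]
gripper_width: 85.3
```

Run:
```python
from h import *
st();im,d=shot('wrist','w13');shot('side','s13');shot('top','t13')
z=np.load('w13.npz'); P=cloud('wrist',d,z['p'],z['q'])
hsv=cv2.cvtColor(im,cv2.COLOR_RGB2HSV).astype(int);H,S,V=[hsv[...,k] for k in range(3)]
m=(H>100)&(H<120)&(S>120)&(P[...,2]>10)&(P[...,2]<25); print('tray rim',cv2.minAreaRect(P[m][:,:2].astype(np.float32)))
k=(P[...,2]>155)&(P[...,2]<200)&(np.abs(P[...,0]-505)<70)&(np.abs(P[...,1]+228)<70)
q=P[k]; print('top',k.sum(),np.percentile(q[:,2],[50,99]),cv2.minAreaRect(q[:,:2].astype(np.float32)))
a=cv2.imread('pics/s13.png'); b=np.hstack([cv2.resize(a[85:205,310:420],(385,420),interpolation=cv2.INTER_CUBIC),cv2.resize(a[190:350,180:330],(394,420),interpolation=cv2.INTER_CUBIC)]); cv2.imwrite('pics/s13c.png',b)
```

```text
{'clock': 21.65, 'position': [375.3428, -177.8645, 309.8848], 'ee_rot': [0.9823, -0.1871, 0.0076, 0.0004], 'contact_force': [0.9879, 0.209, 0.7828], 'wrist_torque': [0.0319, -0.0134, 0.0334], 'gripper_width': 85.3253, 'joints': [-0.0453, -0.0471, -0.3302, 0.0031, -1.2727, 1.2387]}
tray rim ((505.4322509765625, -228.30520629882812), (103.28666687011719, 139.3624267578125), 68.21510314941406)
top 872 [171.15487732 175.21842133] ((505.96136474609375, -230.04214477539062), (51.085391998291016, 21.756328582763672), 68.15094757080078)
```

View pics/s13c.png

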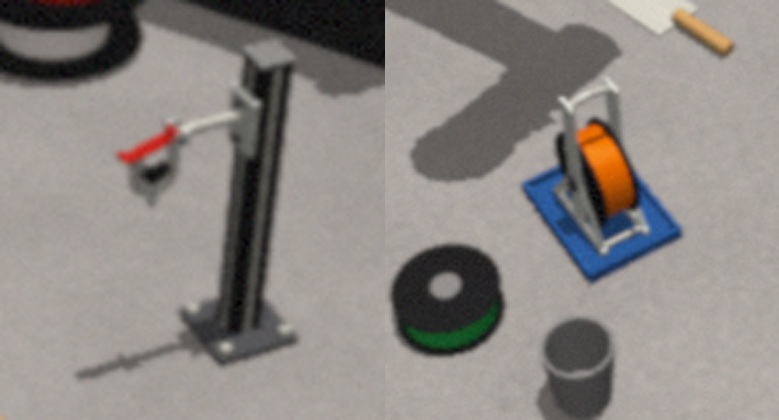

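View pics/w13.png

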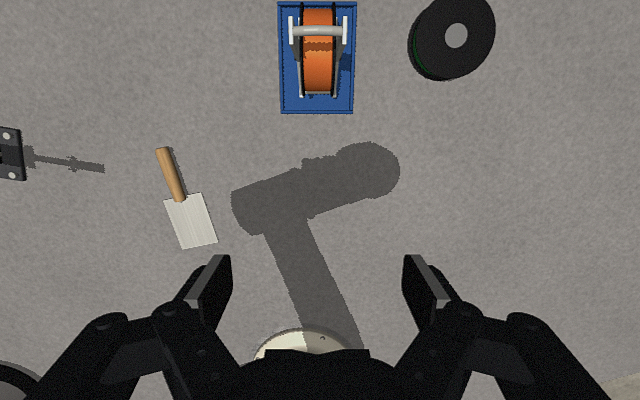

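View pics/t13.png

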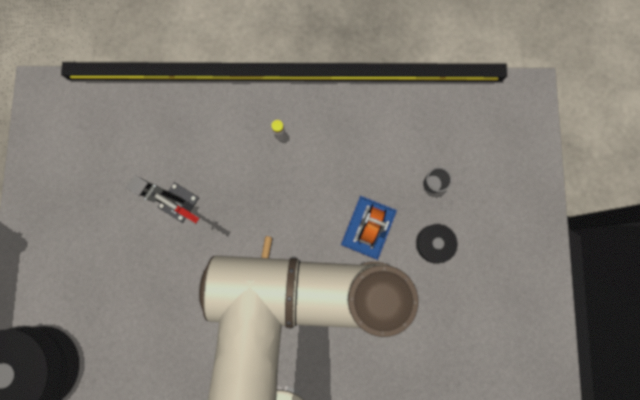

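The keeper is shut on the nose. The hanger stands square, 2 mm off the tray's centre, with its bow top at 175 mm (5+166+4, as it should be). The other objects look unmoved, so I'm handing in.

```bash
python3 -c "
from bench import arm
print(arm.job_done())"
```

```text
the job is handed in; nothing more can be done
None
```

The hanger is off the hook and standing in the blue tray, released, and I handed the job in at about 22 s of the 64 s allowed.

**Coming off the hook:** I gripped the cheeks below the bow. The bow touched the keeper after about 11 mm of rise and swung it to about 0.26 rad, short of its 0.31 stop. The vertical reading peaked at about 12 N, of which roughly 4 N was the hanger's weight, so the keeper took about 8 N. I then drew the bow out over the nose. The side and top pictures afterwards show the keeper shut on the nose.

**In the tray:** I set it down until the tray carried the full weight, then opened the gripper and backed away. The last wrist picture puts the hanger about 2 mm from the tray's centre. It is parallel to the tray within 0.1°, and its bow top is at 175 mm, as expected with both feet flat on the floor.

**Other objects:** The scraper, glue, pot and spare spool look unmoved; I compared them only by eye. The robot is touching nothing.

**Less clean points:**
- The grip was about 12–13 mm below the bow rather than the suggested 15–25 mm, to keep the gripper's body clear of the shank.
- One end of the feet touched the tray a fraction of a millimetre before the other. I levelled the hanger before letting go.
- Forces were read only at the end of each step, with about 1 N of noise, so brief peaks in between were not seen.

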